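Set up the bench for wiring a medallion

ROBOT

A 6-joint arm with a two-finger parallel gripper is mounted at the origin on the work surface. World frame = base frame: x ahead of the robot, y to its left, z up, the work surface at z = 0. Lengths are in mm, angles in rad, forces in N, time in s.
With the tool pointing down it reaches from about 300 to 775 mm from the base axis. Payload 14.6 kg.
Tool frame: the origin (TCP) lies midway between the tips of the shut fingers; the grasp point (between the pads) lies 19 mm behind it (manip.grip_depth is the distance from the TCP to the grasp point, in mm); x points along the fingers, y is the direction in which the jaws open and shut, and the axes are right-handed (so a half turn about x gives the same grasp; the last joint's range is limited). The gripper opens to 94 mm and grips with 3 to 60 N. Pads are 16 mm wide; open, the fingers measure 119 mm over their backs; the gripper's body (75 mm by 177 mm) begins 78 mm behind the grasp point.
Start: joints at [1.068, 0.3, 1.521, -0, 1.321, -0.067], TCP at [232.171, 498.584, 205.446] pointing down, gripper open.
Joint ranges: [-3.03, 3.03], [-0.79, 2.21], [0.23, 2.52], [-1.04, 4.18], [0, 3.07], [-2.55, 2.55]. Speed limits (rad/s): [2.22, 2.22, 2.57, 3.14, 3.14, 3.14].

INTERFACE

Orientations are given as [roll, pitch, yaw] about the fixed x, y, z axes, in that order (R = Rz(yaw) Ry(pitch) Rx(roll)).
In Python, from cell import readout, cams, ticket, manip gives the robot as it stands. The module is installed in compiled form; this text tells all that it offers.
- The arm moves only by the tool apply_moves, never from a script. Its argument "plan" is one flat list of numbers, 7 for each row, row after row: the turn, a rotation vector about the tool's x, y, z in rad, then the shift along the tool's x, y, z in m, then the opening in per cent of the stroke, from 0 (shut) to 100 (fully open). In form: [wx, wy, wz, x, y, z, fingers, wx, wy, wz, x, y, z, fingers, ...]. A call has 1 to 5 rows; each row shifts and turns the commanded pose from where the row before left it, along the tool's axes as they then stand; what a row does not reach is not made up. A row lasts 1/8 s, in which the tool goes at most 62.5 mm and 10.7 degrees, less where a joint would pass 70% of its speed; a pose out of reach is approached as far as the arm can. A call with a gripper value outside its range is refused whole. The fingers move at their own pace and stop on an object; "force" is the grip in N (left out, the last holds). Time passes only in rows, so rows that do not move let the fingers close. It gives the time, the measured TCP pose, the force and the opening at its end, in the units of the state.
- readout.read_state(): the state, without advancing time (a new reading comes with each control period).
- cams.camera(name): name is "scene" or "top" or "wrist"; returns a dict with "image" (400x640x3 uint8, red, green, blue), "fovy" (degrees; the focal length in pixels is half the picture's height over the tangent of half this angle, whatever the lens; pixels are square), "cx", "cy" (the principal point, pixels), "position" and "orientation" of the camera in the world; the wrist camera has in their place "T_tool_cam" (4x4, takes a point from camera to tool coordinates, whose origin is the TCP and whose axes are the tool frame's). Camera axes: x right, y down, z forward; pixel columns grow to the right and rows downward; lengths in mm; the calibration is good to about 2 mm. A picture is of the moment at which its call begins: read the wrist's pose just before it. There is no depth.
- ticket.sign_off(): hands the job in, once; it reports no verdict.
The state is a dict: "clock": time; "joints": joint angles; "qd": joint speeds; "effort": joint torques, N m; "eef_pos": TCP position; "eef_rot": TCP orientation; "wrist_force": force on the tool from outside, world axes, zero at the start; "moment": the same for the moment, N m; "finger_gap": finger opening in mm.
Only numpy, scipy, OpenCV 4.12 (cv2) and the standard library are available. Lean on these libraries where they do the work, as an engineer would, in place of code of your own. Each camera call takes 0.05 s, during which the arm holds its last target.

TASK

Get the bench ready for wiring the medallion: stand its holding block upright on the vise bed, midway along the jaws, and crank the vise shut until the jaws grip it firmly. Put every spool of wire that is lying about onto the rack spindle whose foot has the colour of its wire, right down (a second spool of a colour goes on top of the first). Leave the paint tins and the brush jar where they are.

Things in the scene. Friction and masses are not known exactly. Their poses are not given: they have to be found in the camera images.
- vise: small screw vise bolted to the bench, blue-green casting, bed 136 x 80 mm (124 mm over its feet), its top 26 mm above the bench. Origin: centre of its underside; z up; x runs along the screw, from the crank to the fixed jaw (74 mm wide, top 68 mm above the bench, face at x = +40 mm). The threaded nut block, 50 mm wide and 69 mm high, stands at x = -66 to -44 mm
- vise_seat (a point): foot of the fixed jaw's face, mid width, at the level of the bed. Axes as vise: x points into the fixed jaw, so the sliding jaw and the room for the work lie at negative x
- vise_jaw: sliding jaw, 30 x 74 x 42 mm high. Origin: foot of its clamping face, mid width, on the bed; axes as vise. It moves to +x, to the fixed jaw; the opening is the distance from here to vise_seat, 42 to 52 mm at the start. Screw and crank travel along with it; the screw stays where it is left, by friction
- vise_axis (a point): fixed point on the screw's axis, 54 mm above the bench, 135 mm from vise towards the crank (its -x); axes as vise
- vise_crank (a joint): turn of the crank about the vise's +x axis, rad; 0: grip straight up. It grows clockwise as seen from the crank's end (from the top the grip goes to the vise's -y) and closes the jaw by 12 mm a turn; range 0 to 20, start 0 to 5. Needs 6 to 10 N at the grip, until the jaw meets the work and it soon goes solid
- vise_knob (a point): middle of the crank's red grip, a free-spinning cylinder 15 mm in diameter, 36 mm long, parallel to the screw, 32 mm off its axis (22 to 86 mm above the bench). Axes turn with the crank. The crank arm joins it 18 mm from here, towards the vise; its outer end is free
- block: the work: an upright light beech holding block, 30 mm (its x) x 44 mm (its y) x 76 mm tall, with a gilt medallion 29 mm in diameter and 5 mm thick fixed on its top. Origin: centre of the block's underside; 0.11 to 0.18 kg. Stands loose on the bench at the start
- rack: fixed wooden board of the wire rack, 86 x 290 x 20 mm, long along its y. Origin: centre of its underside. Carries three spindles in a row along its y, 95 mm apart; their order changes
- spindle_blue: fixed upright steel spindle, 14 mm in diameter, with a pointed tip, on a blue foot disc 72 mm in diameter and 6 mm thick. Origin: centre of the disc's underside (20 mm above the bench); z up; the lowest spool rests on the disc (z = 6 mm); tip at z = 80 mm. Takes two spools, one on the other
- spindle_gold: fixed upright steel spindle, 14 mm in diameter, with a pointed tip, on a gold foot disc 72 mm in diameter and 6 mm thick. Origin: centre of the disc's underside (20 mm above the bench); z up; the lowest spool rests on the disc (z = 6 mm); tip at z = 80 mm. Takes two spools, one on the other
- spindle_red: fixed upright steel spindle, 14 mm in diameter, with a pointed tip, on a red foot disc 72 mm in diameter and 6 mm thick. Origin: centre of the disc's underside (20 mm above the bench); z up; the lowest spool rests on the disc (z = 6 mm); tip at z = 80 mm. Takes two spools, one on the other
- spool_blue1: full spool of blue enamelled wire, may be absent: black end flanges 56 mm in diameter with a blue label ring, blue winding almost flush with them, 36 mm tall, bore 20 mm, 0.14 to 0.26 kg; stands on its flange on the bench. Origin: centre of its underside
- spool_gold1: full spool of gold enamelled wire, may be absent: black end flanges 56 mm in diameter with a gold label ring, gold winding almost flush with them, 36 mm tall, bore 20 mm, 0.14 to 0.26 kg; stands on its flange on the bench. Origin: centre of its underside
- spool_red1: full spool of red enamelled wire, may be absent: black end flanges 56 mm in diameter with a red label ring, red winding almost flush with them, 36 mm tall, bore 20 mm, 0.14 to 0.26 kg; stands on its flange on the bench. Origin: centre of its underside
- spool_blue2: full spool of blue enamelled wire, may be absent: black end flanges 56 mm in diameter with a blue label ring, blue winding almost flush with them, 36 mm tall, bore 20 mm, 0.14 to 0.26 kg; stands on its flange on the bench. Origin: centre of its underside
- spool_gold2: full spool of gold enamelled wire, may be absent: black end flanges 56 mm in diameter with a gold label ring, gold winding almost flush with them, 36 mm tall, bore 20 mm, 0.14 to 0.26 kg; stands on its flange on the bench. Origin: centre of its underside
- spool_red2: full spool of red enamelled wire, may be absent: black end flanges 56 mm in diameter with a red label ring, red winding almost flush with them, 36 mm tall, bore 20 mm, 0.14 to 0.26 kg; stands on its flange on the bench. Origin: centre of its underside
- gold_tin: bystander: black and gold paint tin, 74 mm in diameter, 73 mm tall, origin under its centre
- paint_tin: bystander: small tin of light blue paint, 36 mm in diameter, 35 mm tall, origin under its centre
- brush_jar: bystander: glass jar of brushes, 73 mm in diameter, jar 85 mm tall, brushes to 190 mm, origin under its centre

How it is judged:
By the outcome, as a careful person would: the job done as asked, in the order asked, and still so for the second after the job is handed in, with the robot touching nothing.
Of spool_blue1, spool_gold1, spool_red1, spool_blue2, spool_gold2, spool_red2 only 3 to 5 are there at a start; the rules pass over those that are not, and their reading is None.
At some moment in a run one of spool_blue1, spool_gold1, spool_red1, spool_blue2, spool_gold2, spool_red2 may be knocked a few centimetres aside while the robot is not near it.
Once in a run the grip may slacken for a moment while it holds something.
It also fails if it takes over 210 s, if anything falls off the work surface, if the arm or the gripper's body presses on something with over 40 N, if the wrist force passes 120 N, or if a joint passes its speed limit or range.

## Working session

There is one attempt and no reset: what is moved stays moved. The work goes in short steps, Python scripts to look and compute and a tool call to move; the robot and the scene stay as the last step left them, time stands still between calls to the robot, and variables do not carry over. Pictures are saved under pics/ and viewed, and the job is handed in when it is done.

Besides the shell and the picture viewer there is one more tool, called after "Call:" as name(argument=value, ...) on one line, values as JSON. apply_moves: Moves the arm, as the interface text tells. Its arguments: {"type":"object","properties":{"plan":{"type":"array","items":{"type":"number"}},"force":{"type":"number"}},"required":["plan"]}

```bash
mkdir -p pics; ls; cat > h.py <<'E'
import numpy as np, cv2
from cell import readout, cams, ticket, manip
from scipy.spatial.transform import Rotation as R
def snap(n,f):
    c=cams.camera(n); cv2.imwrite('pics/'+f,c['image'][:,:,::-1]); return c
E
python3 - <<'E'
from h import *
s=readout.read_state(); print(s)
for n in ['scene','top','wrist']:
    c=snap(n,n+'0.png'); print({k:v for k,v in c.items() if k!='image'})
E
```

```text
pics
{'clock': 0.0, 'joints': array([ 1.06841846e+00,  3.00474299e-01,  1.52162557e+00, -2.76847276e-05,
        1.32069091e+00, -6.65911822e-02]), 'qd': array([-0.00084829, -0.0011045 , -0.00038644, -0.0007099 , -0.00014728,
        0.0006417 ]), 'effort': array([ 2.69125208e-03, -5.31788313e+01, -3.52749753e+01,  7.09518464e-02,
        2.42085446e-02, -1.11345917e-04]), 'eef_pos': array([232.03778307, 498.34785319, 204.86575637]), 'eef_rot': array([-1.61501046,  1.5695979 , -2.05079027]), 'wrist_force': array([0.30507628, 0.88581813, 0.14694058]), 'moment': array([-0.01807112,  0.05524541,  0.01388166]), 'finger_gap': 93.96117408979555}
{'fovy': 53.89103435990248, 'cx': 323.8091602659701, 'cy': 206.50593666215744, 'position': array([1201.06567245, -462.91263094,  732.73888731]), 'orientation': array([-2.27981774, -0.00705077,  1.02135575])}
{'fovy': 51.35933560730443, 'cx': 313.20637257329975, 'cy': 196.48005570846902, 'position': array([ 342.35237078,  -63.88330376, 1158.96351315]), 'orientation': array([-2.93222153, -0.00508318, -1.49238119])}
{'fovy': 69.50486136837802, 'cx': 316.0829380463529, 'cy': 201.7635436128702, 'T_tool_cam': array([[-2.01115423e-04, -2.33966769e-01,  9.72244573e-01,
        -1.77998700e+02],
       [ 9.99999650e-01, -8.36783456e-04,  5.48815719e-06,
        -1.24323988e+00],
       [ 8.12274127e-04,  9.72244234e-01,  2.33966856e-01,
        -6.89596751e+01],
       [ 0.00000000e+00,  0.00000000e+00,  0.00000000e+00,
         1.00000000e+00]])}
```

View pics/scene0.png

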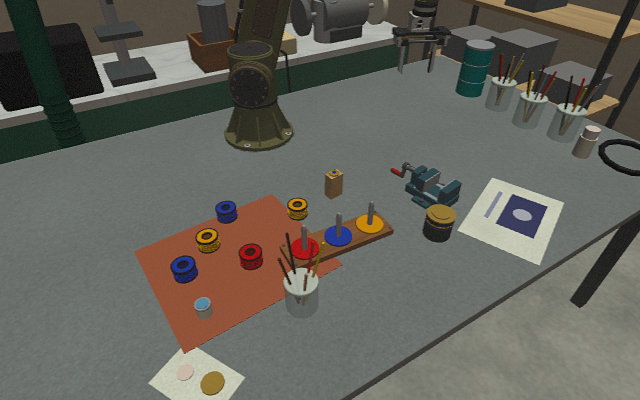

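View pics/top0.png

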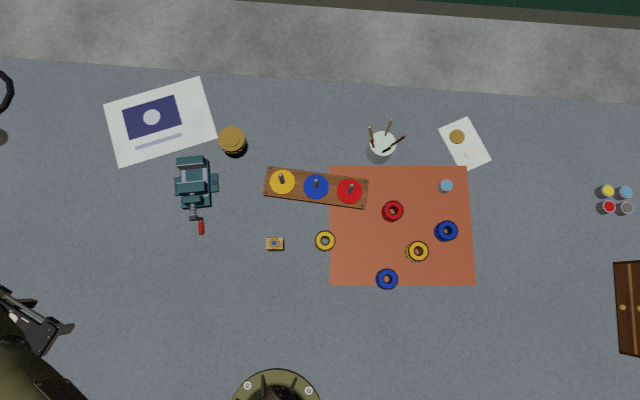

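View pics/wrist0.png

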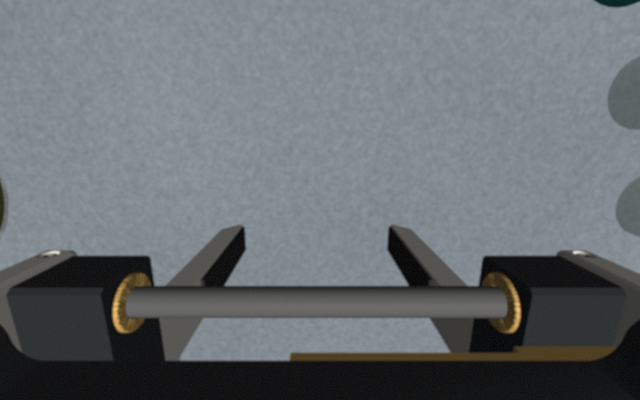

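```bash
cat >> h.py <<'E'
def campose(c,s=None):
    if 'position' in c: 
        return np.array(c['position']),R.from_euler('xyz',c['orientation']).as_matrix()
    Rt=R.from_euler('xyz',s['eef_rot']).as_matrix(); T=c['T_tool_cam']
    return s['eef_pos']+Rt@T[:3,3], Rt@T[:3,:3]
def fl(c): return 200/np.tan(np.radians(c['fovy']/2))
def bp(c,u,v,z,s=None):
    p,M=campose(c,s); d=M@np.array([(u-c['cx'])/fl(c),(v-c['cy'])/fl(c),1]); return p+d*(z-p[2])/d[2]
def pj(c,X,s=None):
    p,M=campose(c,s); q=M.T@(np.array(X)-p); return np.array([c['cx']+fl(c)*q[0]/q[2],c['cy']+fl(c)*q[1]/q[2]])
E
python3 - <<'E'
from h import *
c=cams.camera('top'); im=c['image'][:,:,::-1]
cv2.imwrite('pics/c1.png',cv2.resize(im[130:290,150:310],(800,800),interpolation=2)[:600] )
cv2.imwrite('pics/c2.png',cv2.resize(im[160:310,260:460],(800,600),interpolation=2))
c2=cams.camera('scene'); im=c2['image'][:,:,::-1]
cv2.imwrite('pics/c3.png',cv2.resize(im[130:280,310:510],(800,600),interpolation=2))
for n,u,v,z in [('gold sp',282,181,26),('blue',315,186,26),('red',349,190,26),('b1',446,231,36),('b2',387,279,36),('g1',325,240,36),('g2',418,251,36),('r1',392,211,36),('block',275,243,80),('jar',383,147,40),('gtin',232,138,73),('ptin',446,186,35),('knob',201,228,50),('vise',193,180,60)]:
    print(n,bp(c,u,v,z).round(0))
E
```

```text
gold sp [620.  40.  26.]
blue [613. -53.  26.]
red [ 609. -149.   26.]
b1 [ 514. -418.   36.]
b2 [ 373. -263.   36.]
g1 [463. -92.  36.]
g2 [ 454. -343.   36.]
r1 [ 557. -269.   36.]
block [441.  38.  80.]
jar [ 738. -236.   40.]
gtin [719. 184.  73.]
ptin [ 640. -417.   35.]
knob [468. 242.  50.]
vise [595. 278.  60.]
```

View pics/c1.png

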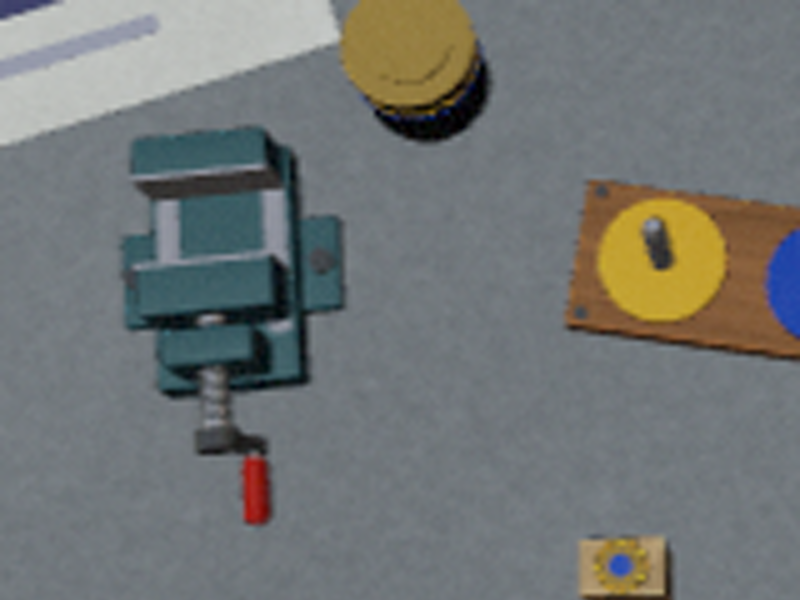

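View pics/c2.png

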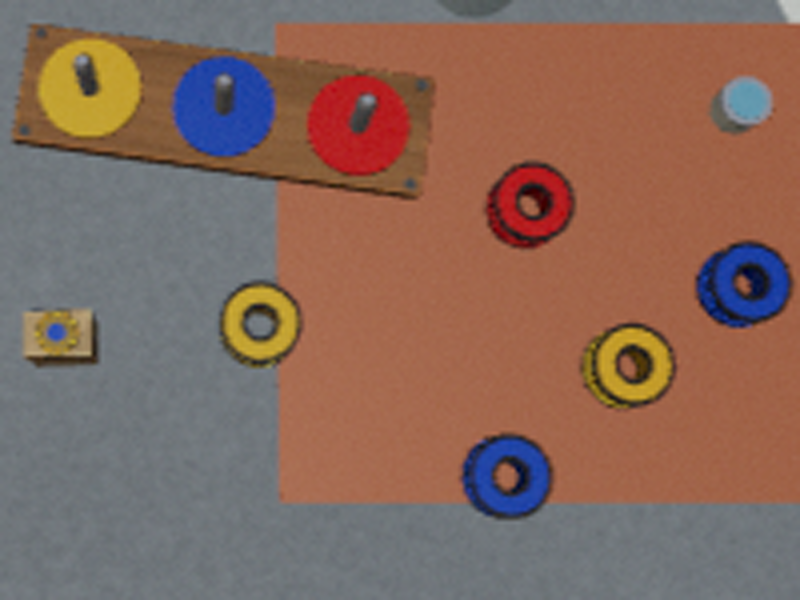

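View pics/c3.png

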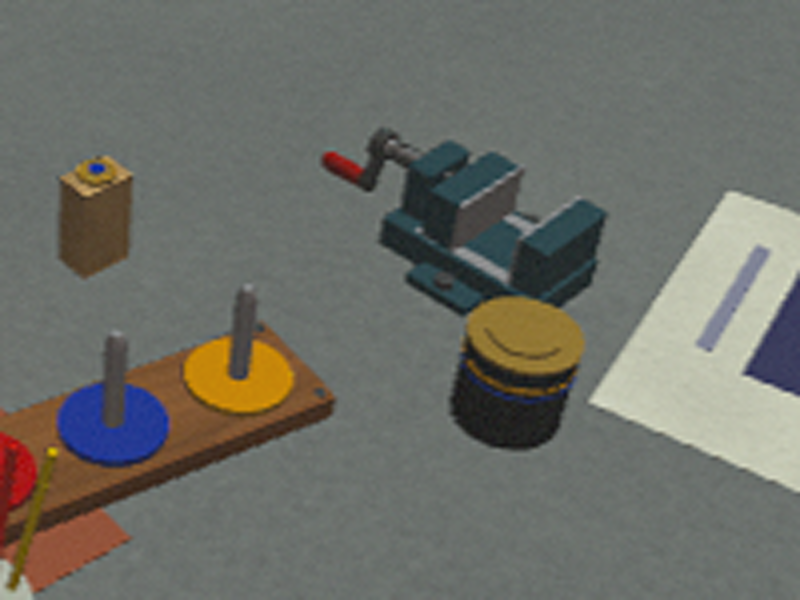

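```bash
cat >> h.py <<'E'
def goal(phi):
    # tool x down, tool y at world angle phi, z = x cross y
    x=np.array([0,0,-1.]); y=np.array([np.cos(phi),np.sin(phi),0]); return np.array([x,y,np.cross(x,y)]).T
def plan(pos,phi=None,n=None,step=50,s=None):
    s=s or readout.read_state(); M=R.from_euler('xyz',s['eef_rot']).as_matrix(); p=s['eef_pos'].copy()
    ph0=np.arctan2(M[1,1],M[0,1])
    G=goal(ph0 if phi is None else phi)
    rv=R.from_matrix(M.T@G).as_rotvec()
    d=np.array(pos,float)-p
    n=n or int(max(np.ceil(np.linalg.norm(d)/step),np.ceil(np.degrees(np.linalg.norm(rv))/9),1))
    print('phi0 %.3f'%ph0,'pos',p.round(1),'rows',n)
    for i in range(n):
        sh=M.T@d/n/1000
        print((rv/n).round(3).tolist(),sh.round(4).tolist())
        M=M@R.from_rotvec(rv/n).as_matrix()
E
python3 - <<'E'
from h import *
plan([441,38,200],np.pi/2)
s=readout.read_state();M=R.from_euler('xyz',s['eef_rot']).as_matrix();print(M.round(2))
E
```

```text
phi0 1.135 pos [232.1 498.5 205.2] rows 11
[-0.04, -0.0, 0.0] [0.0005, -0.0299, 0.0349]
[-0.04, -0.0, 0.0] [0.0005, -0.0313, 0.0337]
[-0.04, -0.0, 0.0] [0.0005, -0.0326, 0.0324]
[-0.04, -0.0, 0.0] [0.0005, -0.0339, 0.0311]
[-0.04, -0.0, 0.0] [0.0005, -0.0351, 0.0297]
[-0.04, -0.0, 0.0] [0.0005, -0.0362, 0.0283]
[-0.04, -0.0, 0.0] [0.0005, -0.0373, 0.0269]
[-0.04, -0.0, 0.0] [0.0005, -0.0383, 0.0254]
[-0.04, -0.0, 0.0] [0.0005, -0.0393, 0.0238]
[-0.04, -0.0, 0.0] [0.0005, -0.0402, 0.0222]
[-0.04, -0.0, 0.0] [0.0005, -0.0411, 0.0206]
[[-0.    0.42  0.91]
 [-0.    0.91 -0.42]
 [-1.   -0.   -0.  ]]
```

Call:
apply_moves(plan=[-0.04, 0, 0, 0.0005, -0.03, 0.035, 100, -0.04, 0, 0, 0.0005, -0.0313, 0.0337, 100, -0.04, 0, 0, 0.0005, -0.0326, 0.0324, 100, -0.04, 0, 0, 0.0005, -0.0339, 0.0311, 100, -0.04, 0, 0, 0.0005, -0.0351, 0.0297, 100])

```text
clock: 0.88
eef_pos: [327.7, 287.8, 203.0]
eef_rot: [0.59, 1.571, 0.355]
wrist_force: [-0.0, -0.8, 0.8]
finger_gap: 94.0
```

Call:
apply_moves(plan=[-0.04, 0, 0, 0.0005, -0.0362, 0.0283, 100, -0.04, 0, 0, 0.0005, -0.0373, 0.0269, 100, -0.04, 0, 0, 0.0005, -0.0383, 0.0254, 100, -0.04, 0, 0, 0.0005, -0.0393, 0.0238, 100, -0.04, 0, 0, 0.0005, -0.0402, 0.0222, 100])

```text
clock: 1.5
eef_pos: [423.3, 78.7, 200.6]
eef_rot: [0.125, 1.57, 0.09]
wrist_force: [0.2, 0.4, 0.1]
finger_gap: 94.2
```

Call:
apply_moves(plan=[-0.04, 0, 0, 0.0005, -0.0411, 0.0206, 100, 0, 0, 0, 0, 0, 0, 100])

```text
clock: 1.75
eef_pos: [442.6, 36.3, 199.7]
eef_rot: [-2.607, 1.57, -2.605]
wrist_force: [0.2, -0.4, -0.5]
finger_gap: 93.9
```

```bash
python3 - <<'E'
from h import *
plan([441,38,200],np.pi/2)
c=snap('wrist','w1.png')
E
```

```text
phi0 1.572 pos [442.6  36.3 199.7] rows 1
[0.001, -0.0, 0.0] [-0.0003, 0.0017, -0.0016]
```

View pics/w1.png

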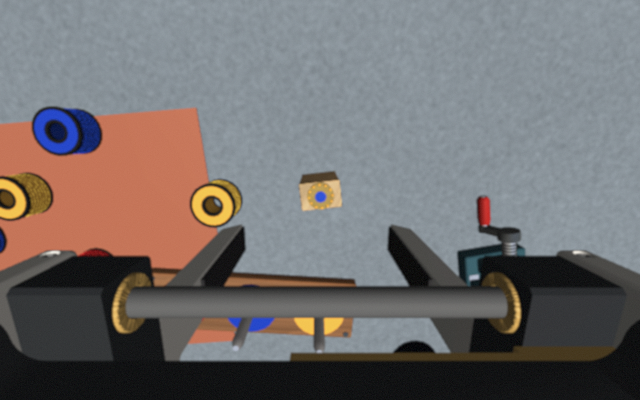

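```bash
python3 - <<'E'
from h import *
im=cv2.imread('pics/w1.png')
cv2.imwrite('pics/w1c.png',cv2.resize(im[160:230,280:360],(800,700),interpolation=2)[:600])
cv2.imwrite('pics/w1d.png',cv2.resize(im[180:290,440:550],(800,800),interpolation=2)[:600])
E
```

```text
(no output)
```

View pics/w1c.png

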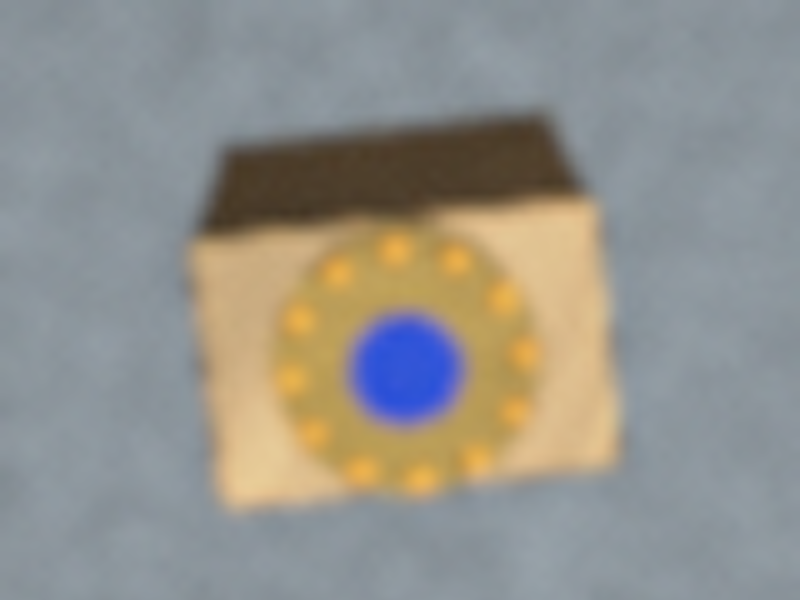

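View pics/w1d.png

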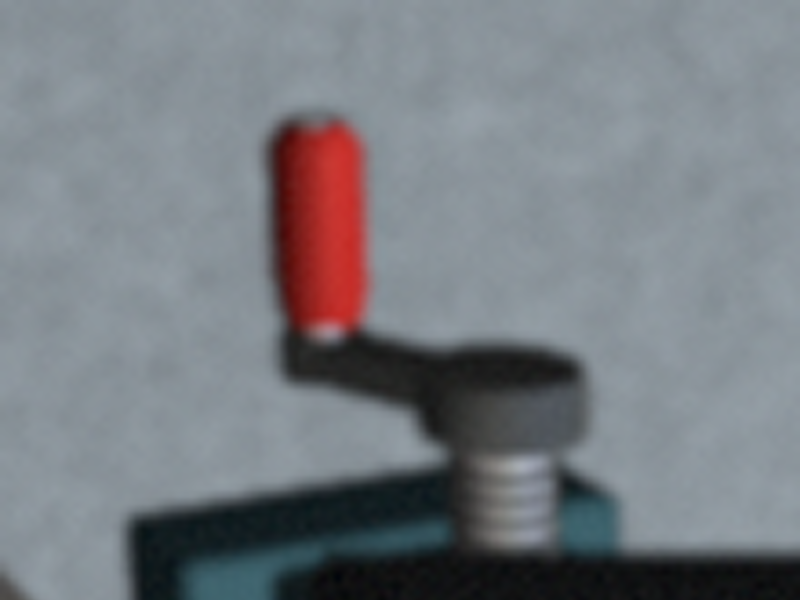

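```bash
python3 - <<'E'
from h import *
c=cams.camera('wrist')
s=readout.read_state()
P=[bp(c,280+u/10,160+v/10,76,s)[:2] for u,v in [(190,238),(598,200),(618,468),(225,510)]]
P=np.array(P); print(P.round(1), P.mean(0), [np.linalg.norm(P[i]-P[i-1]).round(1) for i in range(4)])
e=P[1]-P[0]+P[2]-P[3]; print('ydir',np.arctan2(e[1],e[0]))
m=bp(c,280+405/10,160+367/10,81,s); print(m)
plan([590,275,220],np.pi/2)
E
```

```text
[[425.5  19.7]
 [421.3  62.9]
 [450.6  65.7]
 [455.4  23.2]] [438.21807599  42.90327768] [np.float64(30.1), np.float64(43.4), np.float64(29.4), np.float64(42.8)]
ydir 1.674756528205419
[438.36610378  42.54913113  81.        ]
phi0 1.574 pos [441.8  38.4 199.8] rows 6
[0.0, -0.0, -0.0] [-0.0034, 0.0394, 0.0248]
[0.0, -0.0, -0.0] [-0.0034, 0.0394, 0.0248]
[0.0, -0.0, -0.0] [-0.0034, 0.0394, 0.0248]
[0.0, -0.0, -0.0] [-0.0034, 0.0394, 0.0248]
[0.0, -0.0, -0.0] [-0.0034, 0.0394, 0.0247]
[0.0, -0.0, -0.0] [-0.0034, 0.0394, 0.0247]
```

Call:
apply_moves(plan=[0, 0, 0, -0.0034, 0.0394, 0.0248, 100, 0, 0, 0, -0.0034, 0.0394, 0.0248, 100, 0, 0, 0, -0.0034, 0.0394, 0.0248, 100, 0, 0, 0, -0.0034, 0.0394, 0.0248, 100, 0, 0, 0, -0.0034, 0.0394, 0.0248, 100])

```text
clock: 2.48
eef_pos: [564.9, 238.7, 217.2]
eef_rot: [1.355, 1.571, 1.361]
wrist_force: [-0.9, -0.3, 0.4]
finger_gap: 94.1
```

Call:
apply_moves(plan=[0, 0, 0, -0.0034, 0.0394, 0.0248, 100, 0, 0, 0, 0, 0, 0, 100, 0, 0, 0, 0, 0, 0, 100])

```text
clock: 2.85
eef_pos: [588.9, 276.0, 220.1]
eef_rot: [-2.683, 1.57, -2.678]
wrist_force: [1.3, -0.4, -0.3]
finger_gap: 93.9
```

```bash
cat >> h.py <<'E'
import pickle
def wsnap(f):
    s=readout.read_state(); c=cams.camera('wrist'); cv2.imwrite('pics/'+f+'.png',c['image'][:,:,::-1]); pickle.dump((s,c),open('pics/'+f+'.pkl','wb')); return s,c
def load(f): return pickle.load(open('pics/'+f+'.pkl','rb'))
def crop(f,x,y,w,k):
    im=cv2.imread('pics/'+f+'.png'); h=int(w*.75); cv2.imwrite('pics/'+f+k+'.png',cv2.resize(im[y:y+h,x:x+w],(800,600),interpolation=2))
E
python3 - <<'E'
from h import *
s,c=wsnap('v1'); print(s['eef_pos'])
E
```

```text
[588.90224362 275.96971979 220.10152792]
```

View pics/v1.png

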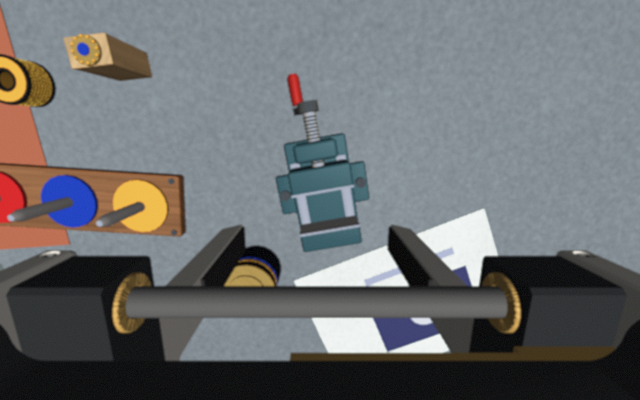

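```bash
python3 - <<'E'
from h import *
crop('v1',265,65,120,'a')
crop('v1',265,160,120,'b')
E
```

```text
(no output)
```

View pics/v1a.png

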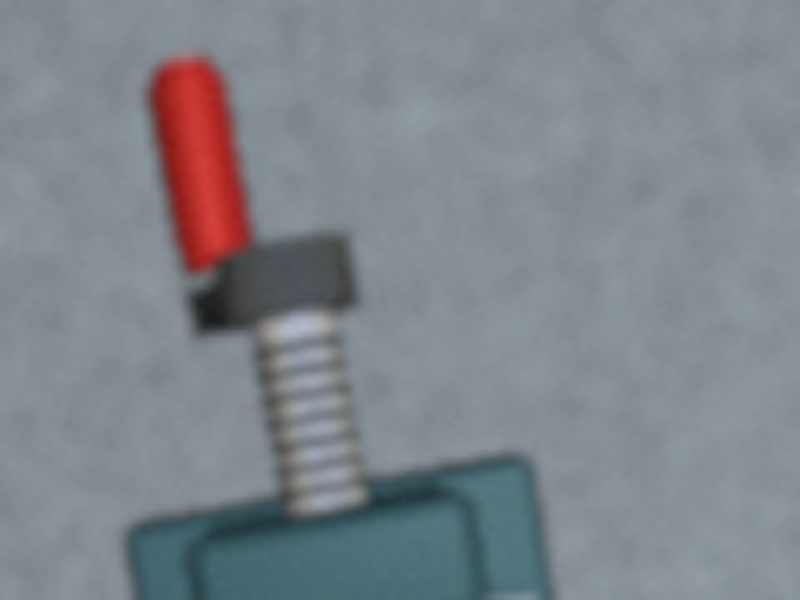

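View pics/v1b.png

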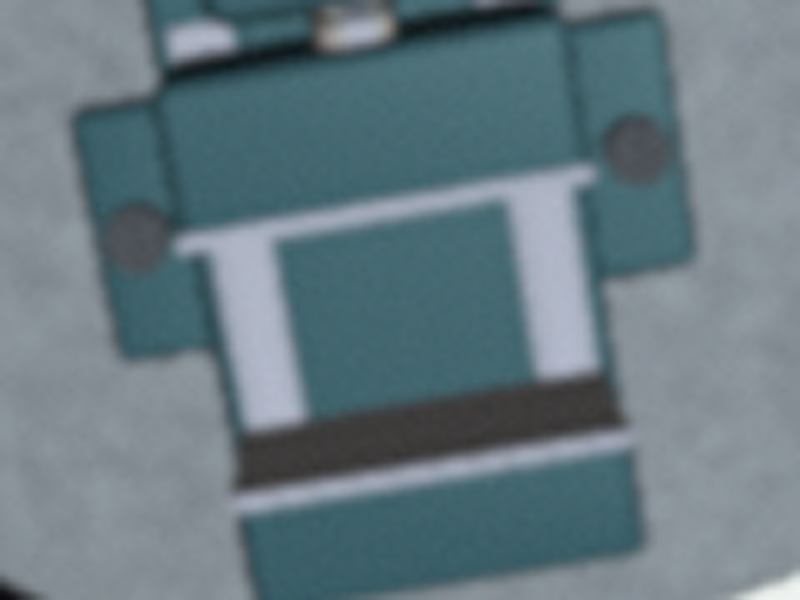

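```bash
cat > fitv.py <<'E'
from h import *
from scipy.optimize import least_squares
s,c=load('v1'); k=120/800
b=lambda u,v:np.array([265+u*k,160+v*k]); a=lambda u,v:np.array([265+u*k,65+v*k])
obs=[((40,-37,68),b(237,493)),((40,37,68),b(634,430)),(('j',-37,68),b(177,255)),(('j',37,68),b(598,178)),((-68,-40,26),a(130,525)),((-68,40,26),a(535,457)),(('l',0,26),None)]
def f(p,full=False):
    r=[]
    for X,m in obs:
        if m is None: continue
        x=40-p[3] if X[0]=='j' else X[0]
        ca,sa=np.cos(p[2]),np.sin(p[2])
        W=[p[0]+ca*x-sa*X[1],p[1]+sa*x+ca*X[1],X[2]]
        r+=list(pj(c,W,s)-m)
    return np.array(r)
q=least_squares(f,[590,278,0.1,47]); print(q.x.round(3),q.fun.reshape(-1,2).round(2))
V=q.x
def w(x,y,z): ca,sa=np.cos(V[2]),np.sin(V[2]); return np.array([V[0]+ca*x-sa*y,V[1]+sa*x+ca*y,z])
# screw/knob: 
for z in (30,45,54,65): 
    p=np.array([bp(c,*a(u,v),z,s) for u,v in [(188,60),(218,265)]]); ca,sa=np.cos(V[2]),np.sin(V[2])
    d=p-[V[0],V[1],0]; print(z,np.c_[d[:,0]*ca+d[:,1]*sa,-d[:,0]*sa+d[:,1]*ca].round(1))
print('seat',w(40,0,26),'mid gap',w(40-V[3]/2,0,26),w(-135,0,54))
np.save('vise.npy',V)
E
python3 fitv.py
```

```text
[5.93932e+02 2.85222e+02 1.77000e-01 4.63900e+01] [[-0.83  0.59]
 [ 0.2  -0.  ]
 [ 0.85 -0.53]
 [ 0.14  0.34]
 [-1.07  0.33]
 [ 0.65 -0.64]]
30 [[-146.1  -11.9]
 [-111.1  -13.2]]
45 [[-143.2  -11.3]
 [-109.6  -12.5]]
54 [[-141.5  -11. ]
 [-108.7  -12.1]]
65 [[-139.3  -10.5]
 [-107.6  -11.6]]
seat [633.30413239 292.28125358  26.        ] mid gap [610.47303759 288.18748587  26.        ] [461.0512673  261.39516498  54.        ]
```

```bash
python3 - <<'E'
from h import *
plan([439,41,160],1.675,n=7)
E
```

```text
phi0 1.575 pos [589.1 275.4 220.5] rows 7
[-0.014, -0.0, 0.0] [0.0086, -0.0334, -0.0216]
[-0.014, -0.0, 0.0] [0.0086, -0.0331, -0.0221]
[-0.014, -0.0, 0.0] [0.0086, -0.0328, -0.0225]
[-0.014, -0.0, 0.0] [0.0086, -0.0324, -0.023]
[-0.014, -0.0, 0.0] [0.0086, -0.0321, -0.0235]
[-0.014, -0.0, 0.0] [0.0086, -0.0318, -0.0239]
[-0.014, -0.0, 0.0] [0.0086, -0.0314, -0.0244]
```

Call:
apply_moves(plan=[-0.014, 0, 0, 0.0086, -0.0334, -0.0216, 100, -0.014, 0, 0, 0.0086, -0.0331, -0.0221, 100, -0.014, 0, 0, 0.0086, -0.0328, -0.0225, 100, -0.014, 0, 0, 0.0086, -0.0324, -0.023, 100, -0.014, 0, 0, 0.0086, -0.0321, -0.0235, 100])

```text
clock: 3.52
eef_pos: [481.0, 106.6, 177.6]
eef_rot: [0.029, 1.57, 0.102]
wrist_force: [0.7, 0.3, 0.3]
finger_gap: 94.0
```

Call:
apply_moves(plan=[-0.014, 0, 0, 0.0086, -0.0318, -0.0239, 100, -0.014, 0, 0, 0.0086, -0.0314, -0.0244, 100, 0, 0, 0, 0, 0, 0, 100, 0, 0, 0, 0, 0, 0, 100])

```text
clock: 4.03
eef_pos: [439.5, 41.2, 160.8]
eef_rot: [-0.008, 1.569, 0.093]
wrist_force: [-0.0, 0.2, 0.2]
finger_gap: 94.1
```

```bash
python3 - <<'E'
from h import *
s,c=wsnap('b1'); print(s['eef_pos']); crop('b1',270,130,100,'a')
E
```

```text
[439.49967323  41.15261731 160.79909208]
```

View pics/b1a.png

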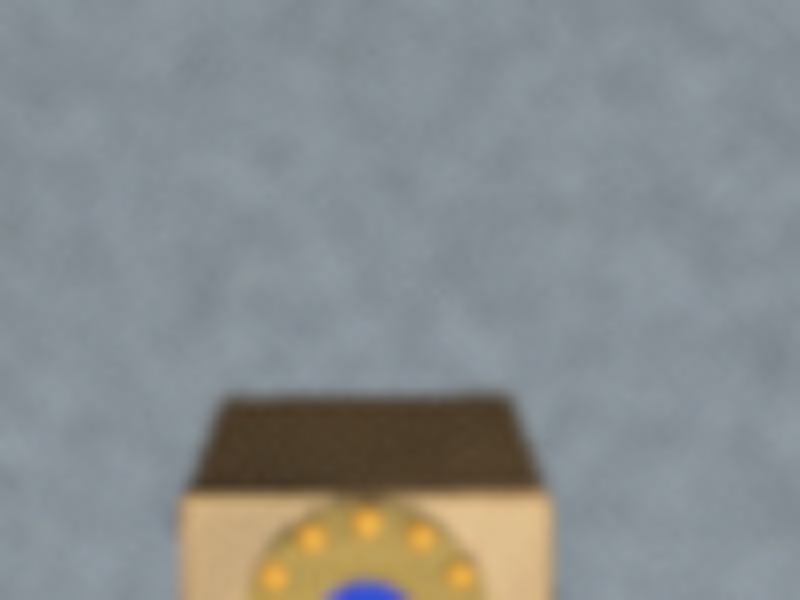

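View pics/b1.png

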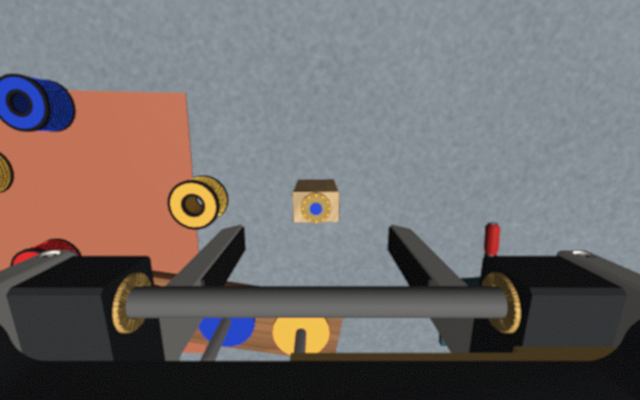

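```bash
python3 - <<'E'
from h import *
s,c=load('b1'); m=bp(c,315.8,208.5,81,s); print(m, bp(c,293,191.5,76,s),bp(c,339,191.5,76,s),bp(c,339,222,76,s))
plan([m[0],m[1],40],1.675,n=3)
E
```

```text
[438.76030667  40.46450458  81.        ] [425.93955691  17.87211198  76.        ] [421.65791242  60.42203822  76.        ] [451.1354949   63.95119449  76.        ]
phi0 1.673 pos [439.7  41.4 160.7] rows 3
[-0.001, 0.0, 0.0] [0.0402, -0.0003, -0.0004]
[-0.001, 0.0, 0.0] [0.0402, -0.0003, -0.0004]
[-0.001, 0.0, 0.0] [0.0402, -0.0003, -0.0004]
```

Call:
apply_moves(plan=[-0.001, 0, 0, 0.0402, -0.0003, -0.0004, 100, 0, 0, 0, 0.0402, -0.0003, -0.0004, 100, 0, 0, 0, 0.0402, -0.0003, -0.0004, 100, 0, 0, 0, 0, 0, 0, 60, 0, 0, 0, 0, 0, 0, 30], force=25)

```text
clock: 4.7
eef_pos: [439.2, 40.5, 40.9]
eef_rot: [-0.067, 1.569, 0.036]
wrist_force: [-0.2, -0.2, 0.3]
finger_gap: 77.6
```

Call:
apply_moves(plan=[0, 0, 0, 0, 0, 0, 20, 0, 0, 0, 0, 0, 0, 20, 0, 0, 0, 0, 0, 0, 20, 0, 0, 0, 0, 0, 0, 20])

```text
clock: 5.2
eef_pos: [438.5, 40.1, 39.9]
eef_rot: [-0.128, 1.57, -0.025]
wrist_force: [-0.6, -0.6, 4.6]
finger_gap: 44.1
```

Call:
apply_moves(plan=[0, 0, 0, -0.02, 0, 0, 20, 0, 0, 0, -0.04, 0, 0, 20, 0, 0, 0, -0.04, 0, 0, 20, 0, 0, 0, 0, 0, 0, 20])

```text
clock: 5.7
eef_pos: [439.4, 40.1, 141.8]
eef_rot: [-0.094, 1.566, 0.009]
wrist_force: [-0.8, -0.6, -0.8]
finger_gap: 43.7
```

```bash
python3 - <<'E'
from h import *
V=np.load('vise.npy'); ca,sa=np.cos(V[2]),np.sin(V[2])
t=[V[0]+ca*22.5,V[1]+sa*22.5,150]; print(t)
plan(t,np.pi/2+V[2],n=8)
E
```

```text
[np.float64(616.0788458848438), np.float64(289.19264471633744), 150]
phi0 1.674 pos [439.4  40.1 141.8] rows 8
[-0.009, 0.001, 0.0] [-0.0009, 0.0287, 0.0252]
[-0.009, 0.001, 0.0] [-0.0009, 0.0285, 0.0254]
[-0.009, 0.001, 0.0] [-0.0009, 0.0282, 0.0257]
[-0.009, 0.001, 0.0] [-0.001, 0.028, 0.026]
[-0.009, 0.001, 0.0] [-0.001, 0.0277, 0.0262]
[-0.009, 0.001, 0.0] [-0.001, 0.0275, 0.0265]
[-0.009, 0.001, 0.0] [-0.001, 0.0273, 0.0267]
[-0.009, 0.001, 0.0] [-0.001, 0.027, 0.027]
```

Call:
apply_moves(plan=[-0.009, 0, 0, -0.0009, 0.0287, 0.0252, 20, -0.009, 0, 0, -0.0009, 0.0285, 0.0254, 20, -0.009, 0, 0, -0.0009, 0.0282, 0.0257, 20, -0.009, 0, 0, -0.001, 0.028, 0.026, 20, -0.009, 0, 0, -0.001, 0.0277, 0.0262, 20])

```text
clock: 6.32
eef_pos: [548.9, 196.6, 142.5]
eef_rot: [-2.998, 1.569, -2.85]
wrist_force: [0.6, -0.9, -1.7]
finger_gap: 43.8
```

Call:
apply_moves(plan=[-0.009, 0, 0, -0.001, 0.0275, 0.0265, 20, -0.009, 0, 0, -0.001, 0.0273, 0.0267, 20, -0.009, 0, 0, -0.001, 0.027, 0.027, 20, 0, 0, 0, 0, 0, 0, 20, 0, 0, 0, 0, 0, 0, 20])

```text
clock: 6.95
eef_pos: [614.6, 288.5, 145.7]
eef_rot: [-2.866, 1.569, -2.691]
wrist_force: [-0.6, -0.0, -0.8]
finger_gap: 44.2
```

```bash
python3 - <<'E'
from h import *
s,c=wsnap('p1'); print(s['eef_pos'],s['eef_rot'],s['finger_gap'])
V=np.load('vise.npy'); ca,sa=np.cos(V[2]),np.sin(V[2])
plan([V[0]+ca*22.5,V[1]+sa*22.5,72],np.pi/2+V[2],n=2)
E
```

```text
[614.58466628 288.48730589 145.67820724] [-2.86574194  1.56853607 -2.69064937] 44.19268635624978
phi0 1.745 pos [614.7 288.3 146.3] rows 2
[-0.001, -0.001, 0.0] [0.0371, 0.0004, 0.0008]
[-0.001, -0.001, 0.0] [0.0371, 0.0003, 0.0008]
```

View pics/p1.png

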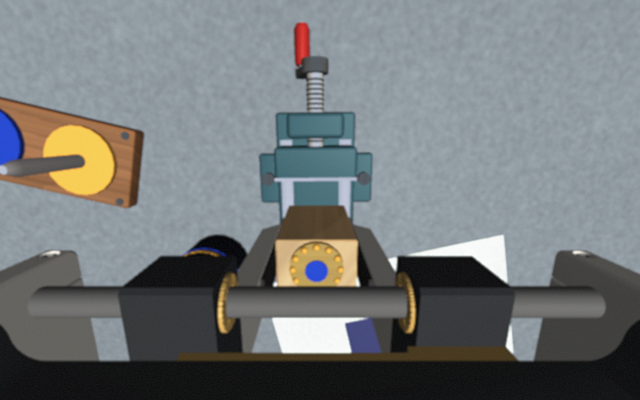

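Call:
apply_moves(plan=[0, 0, 0, 0.0371, 0.0004, 0.0008, 20, 0, 0, 0, 0.0371, 0.0004, 0.0008, 20, 0, 0, 0, 0, 0, 0, 20, 0, 0, 0, 0, 0, 0, 20])

```text
clock: 7.5
eef_pos: [617.2, 290.0, 75.0]
eef_rot: [0.204, 1.569, 0.379]
wrist_force: [0.1, -0.9, -0.8]
finger_gap: 44.0
```

```bash
python3 - <<'E'
from h import *
s,c=wsnap('p2'); print(s['eef_pos'],s['wrist_force']); snap('scene','s2.png'); crop('s2',360,120,160,'a')
V=np.load('vise.npy'); ca,sa=np.cos(V[2]),np.sin(V[2])
plan([V[0]+ca*22.5,V[1]+sa*22.5,65.5],np.pi/2+V[2],n=2)
E
```

```text
[617.21648102 289.97808398  74.95323413] [ 0.0981443  -0.93981143 -0.75720275]
phi0 1.746 pos [617.4 290.2  75.3] rows 2
[-0.001, 0.001, -0.0] [0.0049, -0.0004, -0.0007]
[-0.001, 0.001, -0.0] [0.0049, -0.0004, -0.0007]
```

View pics/s2a.png

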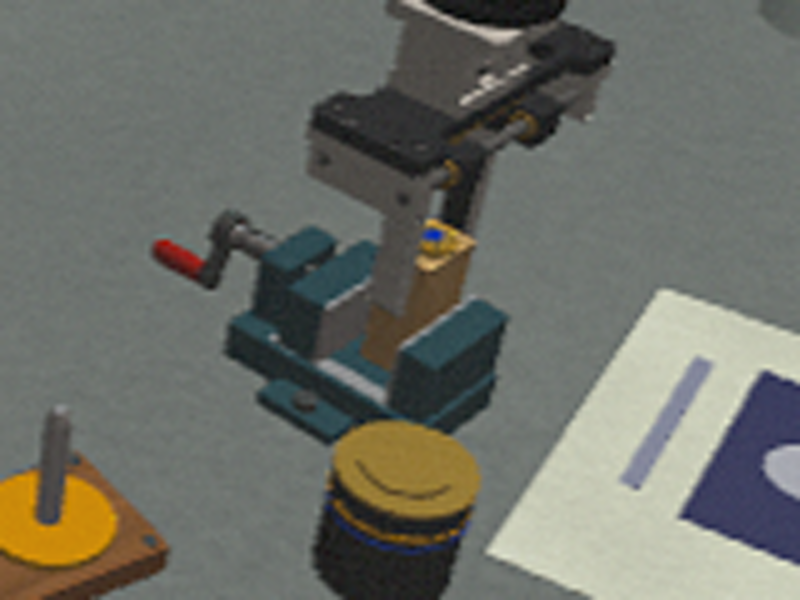

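View pics/p2.png

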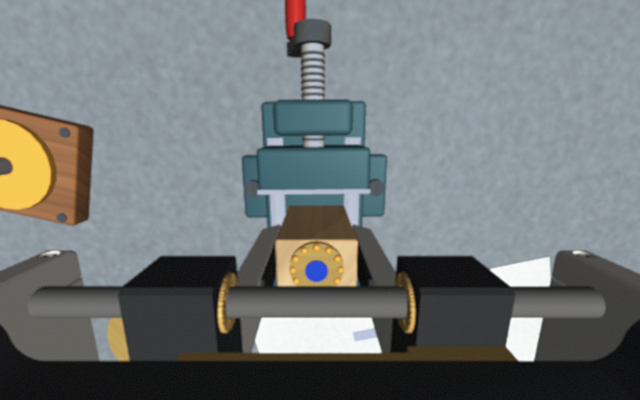

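Call:
apply_moves(plan=[0, 0, 0, 0.004, 0, -0.0007, 20, 0, 0, 0, 0.004, 0, -0.0007, 20, 0, 0, 0, 0, 0, 0, 20, 0, 0, 0, 0, 0, 0, 20])

```text
clock: 8.1
eef_pos: [615.6, 290.1, 65.7]
eef_rot: [0.213, 1.569, 0.388]
wrist_force: [0.6, -0.4, 5.5]
finger_gap: 44.4
```

Call:
apply_moves(plan=[0, 0, 0, 0.001, 0, 0, 20, 0, 0, 0, 0.0, 0, 0, 20])

```text
clock: 8.35
eef_pos: [615.7, 290.1, 65.7]
eef_rot: [0.176, 1.569, 0.351]
wrist_force: [-3.6, -0.9, 13.9]
finger_gap: 43.6
```

Call:
apply_moves(plan=[0, 0, 0, -0.001, 0, 0, 60, 0, 0, 0, 0, 0, 0, 80, 0, 0, 0, -0.01, 0, 0, 90, 0, 0, 0, -0.05, 0, 0, 90, 0, 0, 0, -0.06, 0, 0, 90])

```text
clock: 8.98
eef_pos: [614.8, 289.7, 186.1]
eef_rot: [-2.912, 1.569, -2.737]
wrist_force: [0.5, 0.1, 0.8]
finger_gap: 84.3
```

```bash
python3 - <<'E'
from h import *
V=np.load('vise.npy'); ca,sa=np.cos(V[2]),np.sin(V[2])
plan([V[0]+ca*-30,V[1]+sa*-30,200],np.pi/2+V[2])
E
```

```text
phi0 1.746 pos [614.8 289.7 186.1] rows 2
[-0.001, -0.001, 0.0] [-0.0069, -0.0004, -0.0256]
[-0.001, -0.001, 0.0] [-0.0069, -0.0004, -0.0256]
```

Call:
apply_moves(plan=[0, 0, 0, -0.007, -0.0004, -0.0256, 90, 0, 0, 0, -0.007, -0.0004, -0.0256, 90, 0, 0, 0, 0, 0, 0, 90, 0, 0, 0, 0, 0, 0, 90])

```text
clock: 9.48
eef_pos: [565.4, 280.2, 199.3]
eef_rot: [0.124, 1.57, 0.3]
wrist_force: [0.2, -0.0, -1.0]
finger_gap: 84.9
```

```bash
python3 - <<'E'
from h import *
s,c=wsnap('v2'); print(s['eef_pos']); crop('v2',250,130,140,'a');crop('v2',250,20,140,'b')
E
```

```text
[565.38362864 280.20808667 199.26786843]
```

View pics/v2a.png

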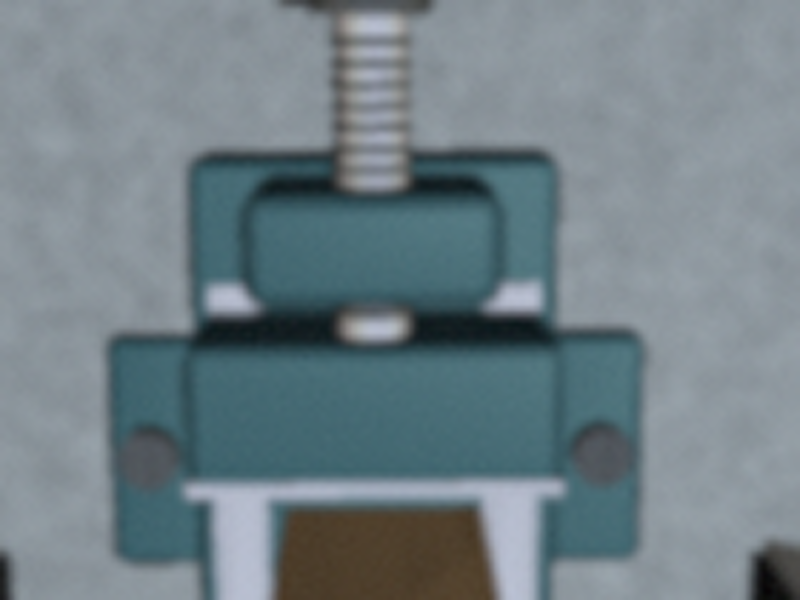

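View pics/v2b.png

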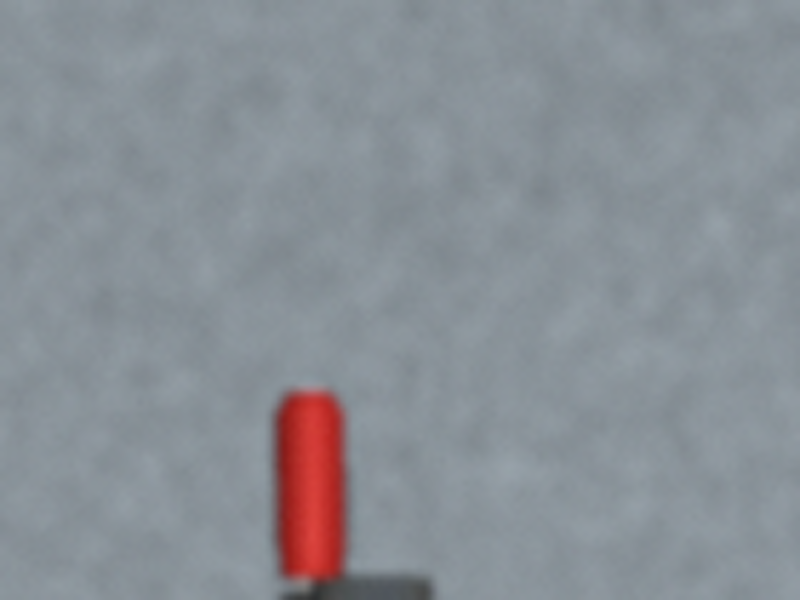

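```bash
python3 - <<'E'
from h import *
s,c=load('v2');k=.175
V=np.load('vise.npy'); ca,sa=np.cos(V[2]),np.sin(V[2])
def loc(p): d=p[:2]-V[:2]; return np.array([d[0]*ca+d[1]*sa,-d[0]*sa+d[1]*ca,p[2]]).round(1)
A=lambda u,v,z:loc(bp(c,250+u*k,130+v*k,z,s)); B=lambda u,v,z:loc(bp(c,250+u*k,20+v*k,z,s))
print('jaw',A(183,499,68),A(565,495,68)); print('bed end',A(192,155,26),A(556,155,26)); print('screw top',A(372,20,64),A(374,180,64))
print('block face top',) 
for z in (20,25,30,80): print(z,B(310,390,z),B(312,580,z))
E
```

```text
jaw [ -6.1 -38.2  68. ] [-6.7 36.5 68. ]
bed end [-69.3 -39.1  26. ] [-69.1  37.8  26. ]
screw top [-97.2  -0.9  64. ] [-67.7  -0.6  64. ]
block face top
20 [-148.3  -13.4   20. ] [-111.   -13.5   20. ]
25 [-147.6  -13.2   25. ] [-110.8  -13.3   25. ]
30 [-146.9  -13.1   30. ] [-110.6  -13.1   30. ]
80 [-139.9  -11.2   80. ] [-108.9  -11.2   80. ]
```

```bash
cat >> h.py <<'E'
def vw(x,y,z):
    V=np.load('vise2.npy'); ca,sa=np.cos(V[2]),np.sin(V[2]); return np.array([V[0]+ca*x-sa*y,V[1]+sa*x+ca*y,z])
E
python3 - <<'E'
from h import *
V=np.load('vise.npy'); ca,sa=np.cos(V[2]),np.sin(V[2])
V2=V.copy(); V2[0]+=ca*-1-sa*-.8; V2[1]+=sa*-1+ca*-.8; V2[2]=.172; np.save('vise2.npy',V2); print(V2)
plan(vw(-131,-12.5,110),np.pi/2+.172)
E
```

```text
[5.93088940e+02 2.84257643e+02 1.72000000e-01 4.63904225e+01]
phi0 1.746 pos [565.5 280.2 198.9] rows 3
[0.001, -0.0, 0.0] [0.0296, -0.0043, -0.0344]
[0.001, -0.0, 0.0] [0.0296, -0.0043, -0.0344]
[0.001, -0.0, 0.0] [0.0296, -0.0044, -0.0344]
```

Call:
apply_moves(plan=[0, 0, 0, 0.0296, -0.0043, -0.0344, 90, 0, 0, 0, 0.0296, -0.0043, -0.0344, 90, 0, 0, 0, 0.0296, -0.0044, -0.0344, 60, 0, 0, 0, 0, 0, 0, 60, 0, 0, 0, 0, 0, 0, 60])

```text
clock: 10.15
eef_pos: [467.0, 249.8, 111.0]
eef_rot: [0.216, 1.569, 0.391]
wrist_force: [0.5, -0.3, 0.7]
finger_gap: 58.6
```

```bash
python3 - <<'E'
from h import *
s,c=wsnap('k1'); print(s['eef_pos'])
plan(vw(-131,-12.5,9.5),np.pi/2+.172,n=3)
E
```

```text
[467.00529723 249.77470177 111.02129545]
phi0 1.746 pos [467.1 249.9 111.2] rows 3
[0.001, 0.001, -0.0] [0.0339, -0.0001, -0.0004]
[0.001, 0.001, -0.0] [0.0339, -0.0001, -0.0004]
[0.001, 0.001, -0.0] [0.0339, -0.0001, -0.0004]
```

View pics/k1.png

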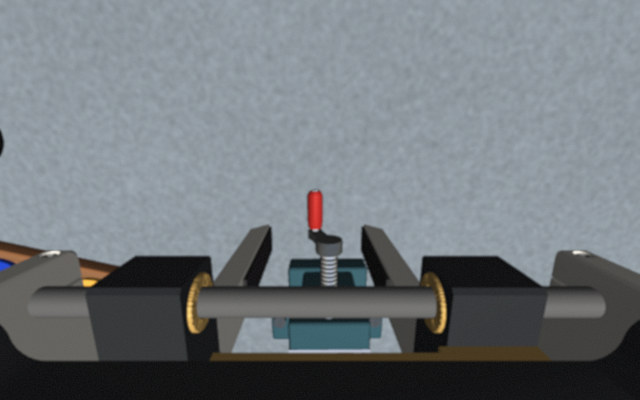

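```bash
python3 - <<'E'
from h import *
s,c=load('k1'); V=np.load('vise2.npy')
for v in (190,228):
  p=bp(c,315.5,v,25,s); d=p[:2]-V[:2]; print(p, np.cos(V[2])*d[0]+np.sin(V[2])*d[1],-np.sin(V[2])*d[0]+np.cos(V[2])*d[1])
E
```

```text
[450.37421625 246.11352121  25.        ] -147.13737486014682 -13.155204449839577
[487.11110203 252.55890231  25.        ] -109.83941526051167 -13.092563397933755
```

Call:
apply_moves(plan=[0, 0, 0, 0.0339, 0, 0, 50, 0, 0, 0, 0.0339, 0, -0.0005, 50, 0, 0, 0, 0.0339, 0, -0.0005, 45, 0, 0, 0, 0, 0, 0, 45, 0, 0, 0, 0, 0, 0, 45])

```text
clock: 10.82
eef_pos: [465.9, 249.7, 10.0]
eef_rot: [0.256, 1.569, 0.431]
wrist_force: [0.8, -0.8, 0.1]
finger_gap: 41.9
```

Close on the knob.

Call:
apply_moves(plan=[0, 0, 0, 0, 0, 0, 10, 0, 0, 0, 0, 0, 0, 5, 0, 0, 0, 0, 0, 0, 5, 0, 0, 0, 0, 0, 0, 5, 0, 0, 0, 0, 0, 0, 5], force=40)

```text
clock: 11.45
eef_pos: [464.9, 249.0, 8.8]
eef_rot: [-0.583, 1.57, -0.408]
wrist_force: [0.7, -4.2, 2.6]
finger_gap: 13.9
```

```bash
python3 - <<'E'
from h import *
s,c=wsnap('k2'); print(s['eef_pos'],s['finger_gap'],s['wrist_force'])
V=np.load('vise2.npy');d=s['eef_pos'][:2]-V[:2]; print(np.cos(V[2])*d[0]+np.sin(V[2])*d[1],-np.sin(V[2])*d[0]+np.cos(V[2])*d[1])
snap('scene','k2s.png');crop('k2s',340,120,160,'a')
th=2.74
for i in range(34):
    a,b=th+.3*i,th+.3*(i+1)
    print(round(b,2),'x(down) %.4f y %.4f z %.4f'%(-.032*(np.cos(b)-np.cos(a)),-.032*(np.sin(b)-np.sin(a)),.012*.3/2/np.pi))
E
```

```text
[464.89363633 249.00368422   8.76149826] 13.930843953274444 [ 0.70362239 -4.2209051   2.62333851]
-132.3375364958554 -12.792732338913659
3.04 x(down) 0.0024 y 0.0093 z 0.0006
3.34 x(down) -0.0005 y 0.0096 z 0.0006
3.64 x(down) -0.0033 y 0.0090 z 0.0006
3.94 x(down) -0.0058 y 0.0076 z 0.0006
4.24 x(down) -0.0078 y 0.0056 z 0.0006
4.54 x(down) -0.0091 y 0.0030 z 0.0006
4.84 x(down) -0.0096 y 0.0002 z 0.0006
5.14 x(down) -0.0092 y -0.0026 z 0.0006
5.44 x(down) -0.0080 y -0.0052 z 0.0006
5.74 x(down) -0.0061 y -0.0074 z 0.0006
6.04 x(down) -0.0037 y -0.0088 z 0.0006
6.34 x(down) -0.0009 y -0.0095 z 0.0006
6.64 x(down) 0.0020 y -0.0094 z 0.0006
6.94 x(down) 0.0046 y -0.0084 z 0.0006
7.24 x(down) 0.0069 y -0.0066 z 0.0006
7.54 x(down) 0.0086 y -0.0043 z 0.0006
7.84 x(down) 0.0094 y -0.0016 z 0.0006
8.14 x(down) 0.0095 y 0.0013 z 0.0006
8.44 x(down) 0.0087 y 0.0040 z 0.0006
8.74 x(down) 0.0071 y 0.0064 z 0.0006
9.04 x(down) 0.0049 y 0.0082 z 0.0006
9.34 x(down) 0.0022 y 0.0093 z 0.0006
9.64 x(down) -0.0006 y 0.0095 z 0.0006
9.94 x(down) -0.0034 y 0.0089 z 0.0006
10.24 x(down) -0.0059 y 0.0075 z 0.0006
10.54 x(down) -0.0079 y 0.0054 z 0.0006
10.84 x(down) -0.0091 y 0.0029 z 0.0006
11.14 x(down) -0.0096 y 0.0001 z 0.0006
11.44 x(down) -0.0092 y -0.0028 z 0.0006
11.74 x(down) -0.0079 y -0.0054 z 0.0006
12.04 x(down) -0.0060 y -0.0075 z 0.0006
12.34 x(down) -0.0035 y -0.0089 z 0.0006
12.64 x(down) -0.0007 y -0.0095 z 0.0006
12.94 x(down) 0.0021 y -0.0093 z 0.0006
```

View pics/k2sa.png

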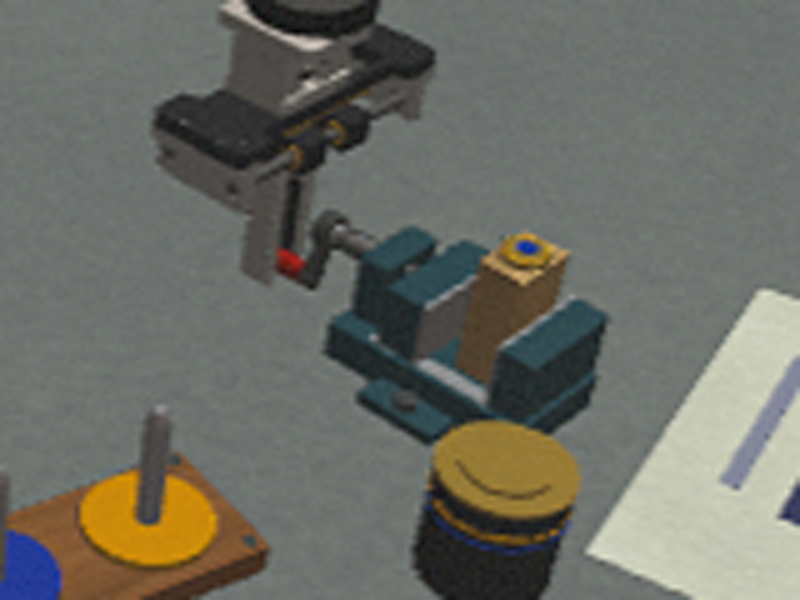

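Call:
apply_moves(plan=[0, 0, 0, 0.0015, 0.0093, 0.0006, 5, 0, 0, 0, -0.0005, 0.0096, 0.0006, 5, 0, 0, 0, -0.0033, 0.009, 0.0006, 5, 0, 0, 0, -0.0058, 0.0076, 0.0006, 5, 0, 0, 0, -0.0078, 0.0056, 0.0006, 5])

```text
clock: 12.18
eef_pos: [460.4, 289.0, 24.0]
eef_rot: [-2.068, 1.568, -1.893]
wrist_force: [6.5, -15.8, -3.0]
finger_gap: 14.4
```

```bash
cat > ks.py <<'E'
from h import *
s,c=wsnap('kk')
V=np.load('vise2.npy')
M=np.array([[np.cos(V[2]),np.sin(V[2])],[-np.sin(V[2]),np.cos(V[2])]])
d=M@(s['eef_pos'][:2]-V[:2]);f=M@s['wrist_force'][:2]
print('loc',d.round(1),'z',s['eef_pos'][2].round(1),'F loc',f.round(1),s['wrist_force'][2].round(1),'gap',s['finger_gap'].round(1),'ang(z-off15)',np.arctan2(-d[1],s['eef_pos'][2]+15-54).round(2)%6.283, 'rad',np.hypot(d[1],s['eef_pos'][2]+15-54).round(1),s['clock'])
E
python3 ks.py
```

```text
Traceback (most recent call last):
  File "ks.py", line 6, in <module>
    print('loc',d.round(1),'z',s['eef_pos'][2].round(1),'F loc',f.round(1),s['wrist_force'][2].round(1),'gap',s['finger_gap'].round(1),'ang(z-off15)',np.arctan2(-d[1],s['eef_pos'][2]+15-54).round(2)%6.283, 'rad',np.hypot(d[1],s['eef_pos'][2]+15-54).round(1),s['clock'])
                                                                                                              ^^^^^^^^^^^^^^^^^^^^^
AttributeError: 'float' object has no attribute 'round'
```

View pics/kk.png

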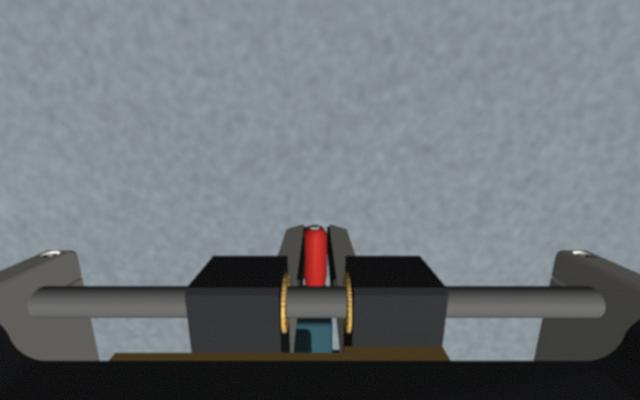

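```bash
sed -i "s/s\['finger_gap'\].round(1)/round(float(s['finger_gap']),1)/" ks.py; python3 ks.py
```

```text
loc [-129.7   27.9] z 24.9 F loc [ -1.8 -13.7] 1.4 gap 13.7 ang(z-off15) 4.243 rad 31.3 12.225
```

Call:
apply_moves(plan=[0, 0, 0, -0.0091, 0.003, 0.0006, 5, 0, 0, 0, -0.0096, 0.0002, 0.0006, 5, 0, 0, 0, -0.0092, -0.0026, 0.0006, 5, 0, 0, 0, -0.008, -0.0052, 0.0006, 5, 0, 0, 0, -0.0061, -0.0074, 0.0006, 5])

```text
clock: 12.9
eef_pos: [464.9, 279.0, 65.5]
eef_rot: [2.803, 1.569, 2.979]
wrist_force: [4.5, 4.0, -14.7]
finger_gap: 13.8
```

```bash
python3 ks.py
```

```text
loc [-127.2   16.8] z 65.5 F loc [5.1 3.1] -14.7 gap 13.8 ang(z-off15) 5.723000000000001 rad 31.4 12.9
```

Call:
apply_moves(plan=[0, 0, 0, -0.0037, -0.0088, 0.0006, 5, 0, 0, 0, -0.0009, -0.0095, 0.0006, 5, 0, 0, 0, 0.002, -0.0094, 0.0006, 5, 0, 0, 0, 0.0046, -0.0084, 0.0006, 5, 0, 0, 0, 0.0069, -0.0066, 0.0006, 5])

```text
clock: 13.58
eef_pos: [475.6, 237.4, 58.8]
eef_rot: [2.119, 1.57, 2.294]
wrist_force: [-8.3, -2.8, 14.3]
finger_gap: 14.0
```

```bash
python3 ks.py
```

```text
loc [-123.8  -26. ] z 58.8 F loc [-8.6 -1.3] 14.3 gap 14.0 ang(z-off15) 0.92 rad 32.7 13.575
```

Call:
apply_moves(plan=[0, 0, 0, 0.0086, -0.0043, 0.0006, 5, 0, 0, 0, 0.0094, -0.0016, 0.0006, 5, 0, 0, 0, 0.0095, 0.0013, 0.0006, 5, 0, 0, 0, 0.0087, 0.004, 0.0006, 5, 0, 0, 0, 0.0071, 0.0064, 0.0006, 5])

```text
clock: 14.25
eef_pos: [477.6, 242.4, 14.1]
eef_rot: [-2.211, 1.568, -2.036]
wrist_force: [-0.2, -10.7, 2.3]
finger_gap: 13.6
```

```bash
python3 ks.py
```

```text
loc [-120.9  -21.5] z 14.1 F loc [ -2.  -10.5] 2.3 gap 13.6 ang(z-off15) 2.43 rad 32.9 14.25
```

Call:
apply_moves(plan=[0, 0, 0, 0.0049, 0.0082, 0.0006, 5, 0, 0, 0, 0.002, 0.0093, 0.0006, 5, 0, 0, 0, -0.0006, 0.0095, 0.0006, 5, 0, 0, 0, -0.0034, 0.0089, 0.0006, 5, 0, 0, 0, -0.0059, 0.0075, 0.0006, 5])

```text
clock: 14.92
eef_pos: [472.7, 285.8, 16.8]
eef_rot: [-2.402, 1.568, -2.227]
wrist_force: [1.6, -12.7, -2.7]
finger_gap: 14.0
```

```bash
python3 ks.py
```

```text
loc [-118.4   22.2] z 16.8 F loc [ -0.6 -12.7] -2.7 gap 14.0 ang(z-off15) 3.9230000000000005 rad 31.4 14.925
```

Call:
apply_moves(plan=[0, 0, 0, -0.0079, 0.0054, 0.0006, 5, 0, 0, 0, -0.0091, 0.0029, 0.0006, 5, 0, 0, 0, -0.0048, 0.0002, 0.0003, 5])

```text
clock: 15.35
eef_pos: [472.5, 294.6, 38.5]
eef_rot: [-2.553, 1.568, -2.377]
wrist_force: [0.8, -7.0, -7.8]
finger_gap: 13.7
```

```bash
python3 ks.py; cp pics/kk.png pics/kk2.png; python3 -c "
from h import *
snap('scene','k3s.png');crop('k3s',340,120,160,'a')"
```

```text
loc [-117.1   30.8] z 38.5 F loc [-0.4 -7. ] -7.8 gap 13.7 ang(z-off15) 4.6930000000000005 rad 30.8 15.35
```

View pics/k3sa.png

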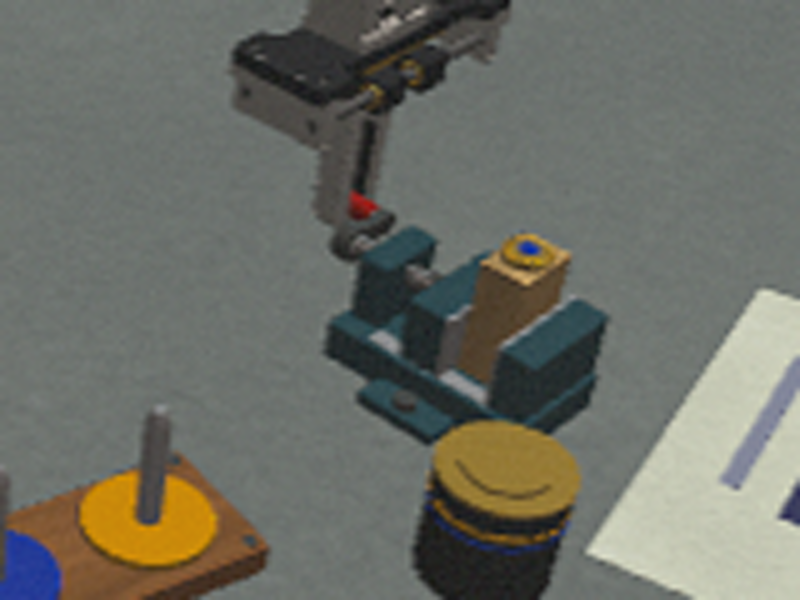

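```bash
python3 -c "
import numpy as np
for i in range(22):
    a,b=11+.15*i,11.15+.15*i
    print(round(b,2),'%.4f %.4f'%(-.032*(np.cos(b)-np.cos(a)),-.032*(np.sin(b)-np.sin(a))))"
```

```text
11.15 -0.0048 -0.0004
11.3 -0.0047 -0.0011
11.45 -0.0045 -0.0018
11.6 -0.0041 -0.0024
11.75 -0.0037 -0.0030
11.9 -0.0032 -0.0035
12.05 -0.0027 -0.0040
12.2 -0.0020 -0.0043
12.35 -0.0014 -0.0046
12.5 -0.0007 -0.0047
12.65 0.0000 -0.0048
12.8 0.0008 -0.0047
12.95 0.0015 -0.0046
13.1 0.0021 -0.0043
13.25 0.0027 -0.0039
13.4 0.0033 -0.0035
13.55 0.0038 -0.0029
13.7 0.0042 -0.0024
13.85 0.0045 -0.0017
14.0 0.0047 -0.0010
14.15 0.0048 -0.0003
14.3 0.0048 0.0004
```

Call:
apply_moves(plan=[0, 0, 0, -0.0048, 0.0001, 0.0003, 5, 0, 0, 0, -0.0048, -0.0005, 0.0003, 5, 0, 0, 0, -0.0046, -0.0012, 0.0003, 5])

```text
clock: 15.82
eef_pos: [473.7, 292.5, 52.0]
eef_rot: [-2.4, 1.567, -2.225]
wrist_force: [5.3, -10.6, -15.1]
finger_gap: 13.8
```

```bash
python3 ks.py
```

```text
loc [-116.2   28.5] z 52.0 F loc [  3.5 -11.4] -15.1 gap 13.8 ang(z-off15) 5.143000000000001 rad 31.3 15.825
```

Call:
apply_moves(plan=[0, 0, 0, -0.0041, -0.0024, 0.0003, 5, 0, 0, 0, -0.0037, -0.003, 0.0003, 5])

```text
clock: 16.12
eef_pos: [474.9, 287.8, 59.4]
eef_rot: [-2.741, 1.567, -2.566]
wrist_force: [3.0, -1.5, -21.2]
finger_gap: 13.4
```

```bash
python3 ks.py
```

```text
loc [-115.9   23.8] z 59.4 F loc [ 2.7 -2. ] -21.2 gap 13.4 ang(z-off15) 5.423 rad 31.3 16.125
```

Call:
apply_moves(plan=[0, 0, 0, -0.0032, -0.0035, 0.0003, 5, 0, 0, 0, -0.0027, -0.004, 0.0003, 5])

```text
clock: 16.42
eef_pos: [476.1, 281.9, 65.1]
eef_rot: [2.956, 1.567, 3.132]
wrist_force: [0.2, 10.1, -33.0]
finger_gap: 14.3
```

```bash
python3 ks.py
```

```text
loc [-115.6   17.7] z 65.1 F loc [ 2. 10.] -33.0 gap 14.3 ang(z-off15) 5.683000000000001 rad 31.5 16.425
```

Call:
apply_moves(plan=[0, 0, 0, -0.001, -0.0043, 0.0003, 5, 0, 0, 0, -0.0004, -0.0046, 0.0002, 5])

```text
clock: 16.73
eef_pos: [477.3, 276.0, 67.5]
eef_rot: [2.185, 1.564, 2.361]
wrist_force: [-14.3, 31.0, -15.9]
finger_gap: 13.4
```

```bash
python3 ks.py;python3 -c "
from h import *
snap('scene','k4s.png');crop('k4s',340,120,160,'a')"
```

```text
loc [-115.5   11.6] z 67.5 F loc [-8.8 33. ] -15.9 gap 13.4 ang(z-off15) 5.893000000000001 rad 30.7 16.725
```

View pics/k4sa.png

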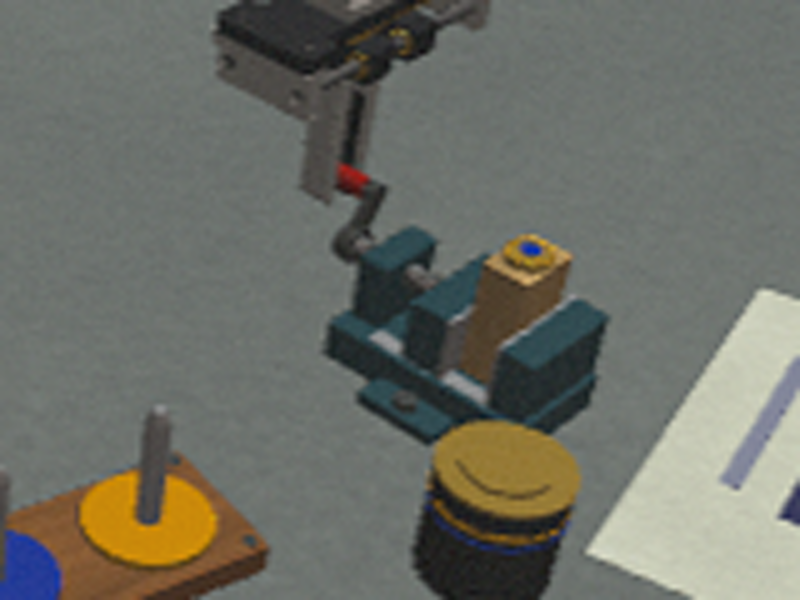

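Call:
apply_moves(plan=[0, 0, 0, -0.0003, -0.003, 0, 5, 0, 0, 0, 0, 0, 0, 5])

```text
clock: 17.08
eef_pos: [477.7, 274.0, 68.3]
eef_rot: [1.994, 1.564, 2.171]
wrist_force: [-13.8, 30.9, -16.2]
finger_gap: 14.0
```

```bash
python3 ks.py
```

```text
loc [-115.4    9.6] z 68.3 F loc [-8.3 32.8] -16.2 gap 14.0 ang(z-off15) 5.963 rad 30.8 17.075
```

Call:
apply_moves(plan=[0, 0, 0, 0, -0.003, 0, 5, 0, 0, 0, 0, -0.002, 0, 5, 0, 0, 0, 0, 0, 0, 5])

```text
clock: 17.5
eef_pos: [478.5, 270.3, 69.1]
eef_rot: [1.815, 1.562, 1.992]
wrist_force: [-19.6, 38.1, -10.1]
finger_gap: 13.8
```

```bash
python3 ks.py
```

```text
loc [-115.3    5.9] z 69.1 F loc [-12.8  40.9] -10.1 gap 13.8 ang(z-off15) 6.093 rad 30.7 17.5
```

View pics/kk.png

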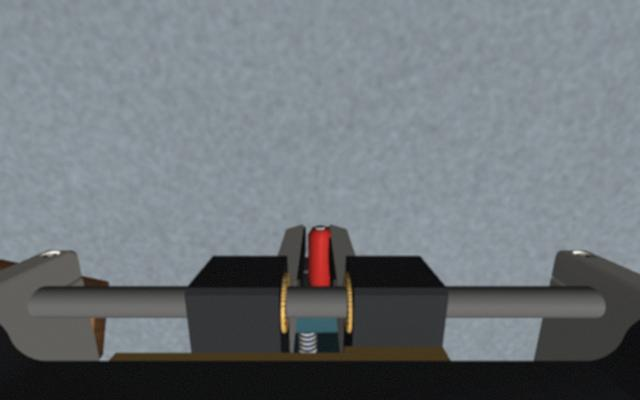

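Call:
apply_moves(plan=[0, 0, 0, 0, -0.002, -0.001, 5, 0, 0, 0, 0.0005, -0.002, -0.001, 5, 0, 0, 0, 0, 0, 0, 5])

```text
clock: 17.92
eef_pos: [478.7, 267.0, 69.6]
eef_rot: [1.333, 1.56, 1.51]
wrist_force: [-11.3, 45.4, -8.5]
finger_gap: 14.3
```

```bash
python3 ks.py
```

```text
loc [-115.6    2.6] z 69.6 F loc [-3.4 46.6] -8.5 gap 14.3 ang(z-off15) 6.203 rad 30.7 17.925
```

Call:
apply_moves(plan=[0, 0, 0, 0, 0.003, 0.001, 5, 0, 0, 0, 0, 0.001, 0, 30, 0, 0, 0, 0, 0, 0, 50, 0, 0, 0, -0.03, 0, 0, 60, 0, 0, 0, -0.05, 0, 0, 90])

```text
clock: 18.6
eef_pos: [479.9, 265.4, 149.6]
eef_rot: [1.828, 1.57, 2.004]
wrist_force: [0.8, -0.1, 0.5]
finger_gap: 50.8
```

```bash
python3 - <<'E'
from h import *
plan(vw(-20,0,210),np.pi/2+.172)
E
```

```text
phi0 1.747 pos [479.9 265.4 149.6] rows 3
[0.001, -0.0, -0.0] [-0.0201, -0.0004, 0.0316]
[0.001, -0.0, -0.0] [-0.0201, -0.0004, 0.0316]
[0.001, -0.0, -0.0] [-0.0201, -0.0003, 0.0316]
```

Call:
apply_moves(plan=[0, 0, 0, -0.0201, 0, 0.0316, 90, 0, 0, 0, -0.0201, 0, 0.0316, 90, 0, 0, 0, -0.0201, 0, 0.0316, 90, 0, 0, 0, 0, 0, 0, 90, 0, 0, 0, 0, 0, 0, 90])

```text
clock: 19.23
eef_pos: [573.0, 281.6, 208.5]
eef_rot: [1.215, 1.57, 1.39]
wrist_force: [-0.6, 0.0, -0.0]
finger_gap: 84.7
```

```bash
python3 - <<'E'
from h import *
s,c=wsnap('v3'); print(s['eef_pos']); crop('v3',245,100,140,'a')
c=snap('top','t3.png')
c=snap('scene','s3.png')
E
```

```text
[572.96335523 281.55282376 208.51425718]
```

View pics/v3a.png

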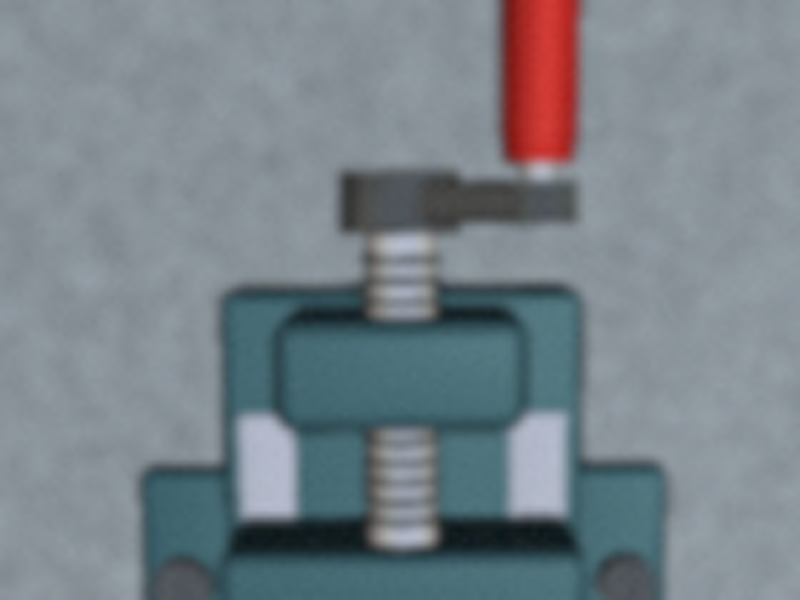

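View pics/t3.png

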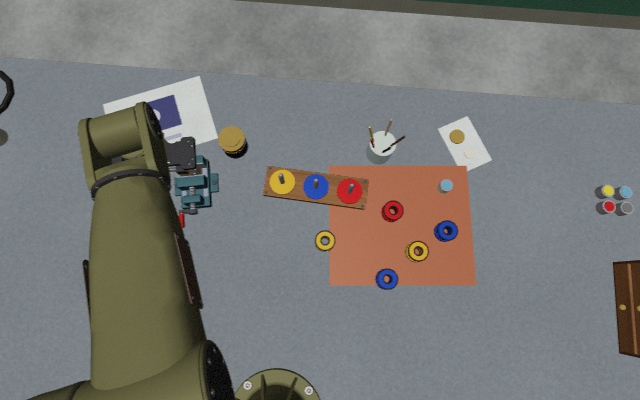

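View pics/s3.png

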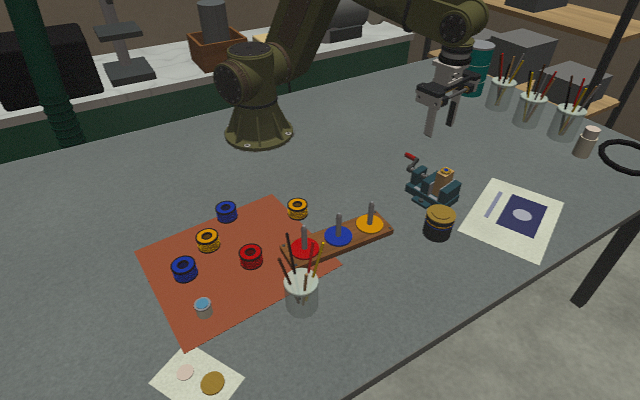

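```bash
python3 - <<'E'
from h import *
plan(vw(-105,10,190),np.pi/2+.172)
crop('s3',380,130,100,'a')
E
```

```text
phi0 1.746 pos [572.9 281.4 208.4] rows 2
[0.002, -0.0, -0.0] [0.0092, 0.0048, -0.0423]
[0.002, -0.0, -0.0] [0.0092, 0.0047, -0.0423]
```

View pics/s3a.png

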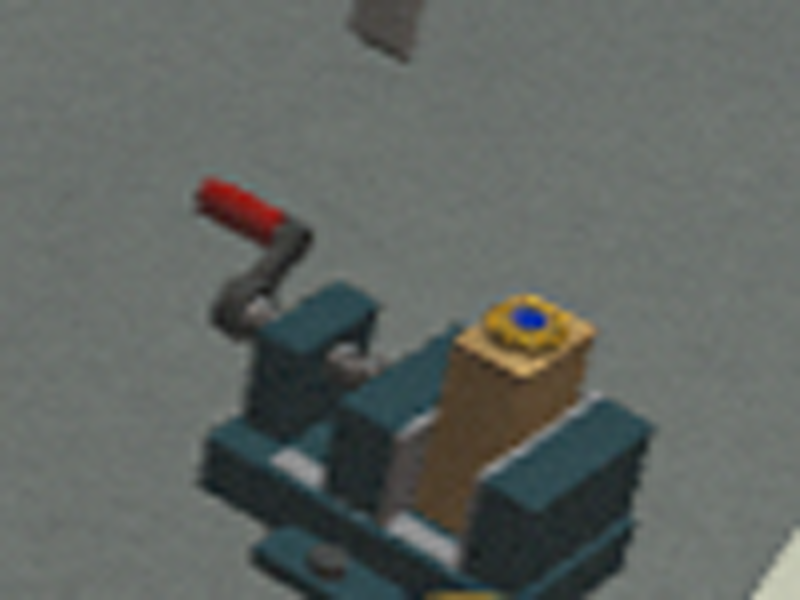

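```bash
python3 - <<'E'
from h import *
from scipy.optimize import least_squares
cs=cams.camera('scene'); s,c=load('v3'); k=.175
# knob inner end: scene crop (262,228)/8 ; wrist (541,158)
obs=[(cs,None,(380+265/8,130+230/8)),(c,s,(245+541*k,100+158*k))]
hub=[(cs,None,(380+240/8,130+300/8)),(c,s,(245+402*k,100+203*k))]
for o in (obs,hub):
    f=lambda X:np.concatenate([pj(cc,X,ss)-m for cc,ss,m in o])
    q=least_squares(f,vw(-110,20,60)); V=np.load('vise2.npy'); d=q.x[:2]-V[:2]; ca,sa=np.cos(V[2]),np.sin(V[2])
    print(q.x.round(1),'loc',(ca*d[0]+sa*d[1]).round(1),(-sa*d[0]+ca*d[1]).round(1),q.fun.round(2))
# bed-end, jaw rear etc (sliding jaw rear top edge at z=68)
def loc(p): V=np.load('vise2.npy'); d=p[:2]-V[:2]; ca,sa=np.cos(V[2]),np.sin(V[2]); return (ca*d[0]+sa*d[1]).round(1),(-sa*d[0]+ca*d[1]).round(1)
print('jaw rear',loc(bp(c,245+402*k,100+555*k,68,s)),'nut -x top',loc(bp(c,245+402*k,100+318*k,69,s)),loc(bp(c,245+402*k,100+425*k,69,s)))
E
```

```text
[495.4 293.1  69.6] loc -94.8 25.5 [ 0.51  0.07 -0.1  -0.15]
[508.3 269.3  54.3] loc -86.1 -0.2 [-0.32 -0.05  0.07  0.1 ]
jaw rear (np.float64(-18.4), np.float64(-0.2)) nut -x top (np.float64(-65.0), np.float64(-0.3)) (np.float64(-44.4), np.float64(-0.2))
```

```bash
python3 - <<'E'
from h import *
plan(vw(-115.5,25.8,110),np.pi/2+.172)
E
```

```text
phi0 1.746 pos [573.  281.5 208.4] rows 3
[0.001, -0.0, -0.0] [0.0328, 0.0085, -0.0317]
[0.001, -0.0, -0.0] [0.0328, 0.0084, -0.0317]
[0.001, -0.0, -0.0] [0.0328, 0.0084, -0.0317]
```

Call:
apply_moves(plan=[0, 0, 0, 0.0328, 0.0085, -0.0317, 60, 0, 0, 0, 0.0328, 0.0084, -0.0317, 50, 0, 0, 0, 0.0328, 0.0084, -0.0317, 45, 0, 0, 0, 0, 0, 0, 45, 0, 0, 0, 0, 0, 0, 45])

```text
clock: 20.05
eef_pos: [476.3, 290.0, 111.1]
eef_rot: [0.267, 1.569, 0.442]
wrist_force: [-0.0, -1.0, 0.6]
finger_gap: 42.6
```

```bash
python3 ks.py; python3 - <<'E'
from h import *
plan(vw(-115.5,25.8,55),np.pi/2+.172,n=2)
E
```

```text
loc [-114.    25.6] z 111.1 F loc [-0.2 -1. ] 0.6 gap 42.6 ang(z-off15) 5.9430000000000005 rad 76.5 20.05
phi0 1.746 pos [476.6 290.  111.2] rows 2
[0.002, 0.001, -0.0] [0.0281, 0.0001, -0.0009]
[0.002, 0.001, -0.0] [0.0281, 0.0001, -0.0009]
```

View pics/kk.png

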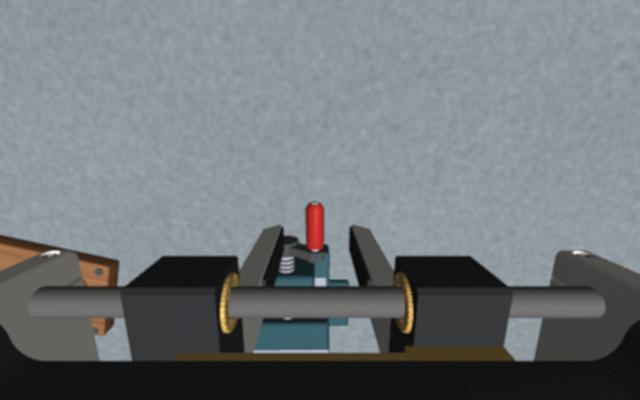

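Call:
apply_moves(plan=[0, 0, 0, 0.0281, 0, -0.0006, 45, 0, 0, 0, 0.0281, 0, -0.0006, 45, 0, 0, 0, 0, 0, 0, 5, 0, 0, 0, 0, 0, 0, 5, 0, 0, 0, 0, 0, 0, 5], force=50)

```text
clock: 20.72
eef_pos: [475.2, 289.7, 55.2]
eef_rot: [0.215, 1.569, 0.391]
wrist_force: [2.8, -5.9, -0.3]
finger_gap: 15.5
```

Call:
apply_moves(plan=[0, 0, 0, 0, 0, 0, 5, 0, 0, 0, 0, 0, 0, 5, 0, 0, 0, 0, 0, 0, 5])

```text
clock: 21.1
eef_pos: [475.0, 289.7, 54.4]
eef_rot: [0.214, 1.569, 0.389]
wrist_force: [5.3, -1.2, 2.2]
finger_gap: 13.8
```

```bash
python3 ks.py;  python3 -c "
import numpy as np
for i in range(8):
    a,b=11.5+.15*i,11.65+.15*i
    print(round(b,2),'%.4f %.4f'%(-.032*(np.cos(b)-np.cos(a)),-.032*(np.sin(b)-np.sin(a))))"
```

```text
loc [-115.4   25.6] z 54.4 F loc [ 5.  -2.1] 2.2 gap 13.8 ang(z-off15) 5.253 rad 29.8 21.1
11.65 -0.0040 -0.0026
11.8 -0.0036 -0.0032
11.95 -0.0031 -0.0037
12.1 -0.0025 -0.0041
12.25 -0.0018 -0.0044
12.4 -0.0011 -0.0047
12.55 -0.0004 -0.0048
12.7 0.0003 -0.0048
```

Call:
apply_moves(plan=[0, 0, 0, -0.004, -0.0026, 0.0003, 5, 0, 0, 0, -0.0036, -0.0032, 0.0003, 5, 0, 0, 0, -0.0028, -0.0037, 0.0003, 5, 0, 0, 0, 0, 0, 0, 5])

```text
clock: 21.65
eef_pos: [476.5, 281.7, 62.9]
eef_rot: [1.63, 1.568, 1.806]
wrist_force: [8.4, 13.7, -17.6]
finger_gap: 13.7
```

```bash
python3 ks.py
```

```text
loc [-115.3   17.5] z 62.9 F loc [10.6 12. ] -17.6 gap 13.7 ang(z-off15) 5.6530000000000005 rad 29.6 21.65
```

Call:
apply_moves(plan=[0, 0, 0, -0.0025, -0.0042, 0.0003, 5, 0, 0, 0, -0.0016, -0.0044, 0.0003, 5, 0, 0, 0, -0.001, -0.0046, 0, 5, 0, 0, 0, 0, 0, 0, 5])

```text
clock: 22.2
eef_pos: [478.4, 271.4, 67.9]
eef_rot: [1.651, 1.564, 1.827]
wrist_force: [3.0, 34.2, -22.0]
finger_gap: 13.5
```

```bash
python3 ks.py
```

```text
loc [-115.2    6.9] z 67.9 F loc [ 8.8 33.2] -22.0 gap 13.5 ang(z-off15) 6.043 rad 29.7 22.2
```

Call:
apply_moves(plan=[0, 0, 0, 0.0005, 0.0023, 0, 5, 0, 0, 0, 0.0005, 0.0023, 0, 5, 0, 0, 0, 0, 0, 0, 5])

```text
clock: 22.62
eef_pos: [477.7, 274.7, 66.8]
eef_rot: [1.856, 1.567, 2.032]
wrist_force: [3.2, 24.1, -19.9]
finger_gap: 13.7
```

```bash
python3 ks.py
```

```text
loc [-115.3   10.3] z 66.8 F loc [ 7.2 23.2] -19.9 gap 13.7 ang(z-off15) 5.933000000000001 rad 29.7 22.625
```

Call:
apply_moves(plan=[0, 0, 0, 0.0008, 0.0022, 0, 5, 0, 0, 0, 0.0008, 0.0022, 0, 5, 0, 0, 0, 0, 0, 0, 5])

```text
clock: 23.05
eef_pos: [477.0, 278.2, 65.2]
eef_rot: [2.106, 1.568, 2.282]
wrist_force: [4.2, 17.4, -17.7]
finger_gap: 13.7
```

```bash
python3 ks.py
```

```text
loc [-115.4   13.9] z 65.2 F loc [ 7.2 16.4] -17.7 gap 13.7 ang(z-off15) 5.793 rad 29.6 23.05
```

Call:
apply_moves(plan=[0, 0, 0, 0.001, 0.002, 0, 5, 0, 0, 0, 0.001, 0.0018, 0, 5, 0, 0, 0, 0, 0, 0, 5])

```text
clock: 23.48
eef_pos: [476.4, 281.2, 63.3]
eef_rot: [2.442, 1.568, 2.617]
wrist_force: [3.3, 11.3, -15.0]
finger_gap: 13.5
```

```bash
python3 ks.py
```

```text
loc [-115.4   17. ] z 63.3 F loc [ 5.2 10.6] -15.0 gap 13.5 ang(z-off15) 5.673 rad 29.6 23.475
```

Call:
apply_moves(plan=[0, 0, 0, 0.0014, 0.0018, 0, 5, 0, 0, 0, 0.0014, 0.0016, 0, 5, 0, 0, 0, 0, 0, 0, 5])

```text
clock: 23.9
eef_pos: [475.9, 284.2, 60.9]
eef_rot: [2.647, 1.568, 2.823]
wrist_force: [1.0, 7.9, -9.1]
finger_gap: 13.8
```

```bash
python3 ks.py
```

```text
loc [-115.5   20. ] z 60.9 F loc [2.3 7.6] -9.1 gap 13.8 ang(z-off15) 5.543 rad 29.7 23.9
```

Call:
apply_moves(plan=[0, 0, 0, 0.0012, 0.001, 0, 5, 0, 0, 0, 0, 0, 0, 5])

```text
clock: 24.2
eef_pos: [475.7, 285.1, 59.9]
eef_rot: [2.657, 1.568, 2.833]
wrist_force: [-0.5, 6.4, -6.7]
finger_gap: 13.6
```

```bash
python3 ks.py
```

```text
loc [-115.5   21. ] z 59.9 F loc [0.6 6.4] -6.7 gap 13.6 ang(z-off15) 5.493 rad 29.6 24.2
```

Call:
apply_moves(plan=[0, 0, 0, 0.0012, 0.001, 0, 5, 0, 0, 0, 0, 0, 0, 5])

```text
clock: 24.5
eef_pos: [475.6, 286.1, 58.9]
eef_rot: [2.682, 1.568, 2.857]
wrist_force: [-0.9, 5.6, -4.1]
finger_gap: 13.6
```

```bash
python3 ks.py
```

```text
loc [-115.5   21.9] z 58.9 F loc [0.1 5.6] -4.1 gap 13.6 ang(z-off15) 5.453 rad 29.6 24.5
```

Call:
apply_moves(plan=[0, 0, 0, 0.0012, 0.001, 0, 5, 0, 0, 0, 0, 0, 0, 5])

```text
clock: 24.8
eef_pos: [475.4, 286.9, 57.9]
eef_rot: [2.764, 1.569, 2.94]
wrist_force: [-3.5, 4.1, -0.9]
finger_gap: 13.6
```

```bash
python3 ks.py
```

```text
loc [-115.5   22.8] z 57.9 F loc [-2.7  4.6] -0.9 gap 13.6 ang(z-off15) 5.4030000000000005 rad 29.6 24.8
```

Call:
apply_moves(plan=[0, 0, 0, 0.001, 0.0012, 0, 5, 0, 0, 0, 0, 0, 0, 5])

```text
clock: 25.1
eef_pos: [475.4, 287.8, 57.0]
eef_rot: [3.029, 1.569, -3.079]
wrist_force: [-4.8, 3.5, -0.3]
finger_gap: 13.7
```

```bash
python3 ks.py
```

```text
loc [-115.4   23.6] z 57.0 F loc [-4.1  4.2] -0.3 gap 13.7 ang(z-off15) 5.363 rad 29.7 25.1
```

Call:
apply_moves(plan=[0, 0, 0, 0, 0.0003, 0, 20, 0, 0, 0, 0, 0, 0, 40, 0, 0, 0, 0, 0, 0, 45, 0, 0, 0, 0, 0, 0, 45, 0, 0, 0, 0, 0, 0, 45])

```text
clock: 25.78
eef_pos: [476.2, 287.8, 57.4]
eef_rot: [-0.498, 1.571, -0.323]
wrist_force: [-0.0, 0.5, 0.7]
finger_gap: 42.1
```

Call:
apply_moves(plan=[0, 0, 0, -0.05, 0, 0, 45, 0, 0, 0, -0.06, 0, 0, 70, 0, 0, 0, -0.03, 0, 0.05, 90, 0, 0, 0, 0, 0, 0.045, 90, 0, 0, 0, 0, 0, 0, 90])

```text
clock: 26.4
eef_pos: [571.3, 304.1, 196.1]
eef_rot: [-2.801, 1.57, -2.627]
wrist_force: [-0.9, -0.4, -0.7]
finger_gap: 78.9
```

```bash
python3 - <<'E'
from h import *
s,c=wsnap('v4'); print(s['eef_pos']); crop('v4',245,110,160,'a')
c=snap('scene','s4.png'); crop('s4',380,130,100,'a')
E
```

```text
[571.27325074 304.10915842 196.06092345]
```

View pics/v4a.png

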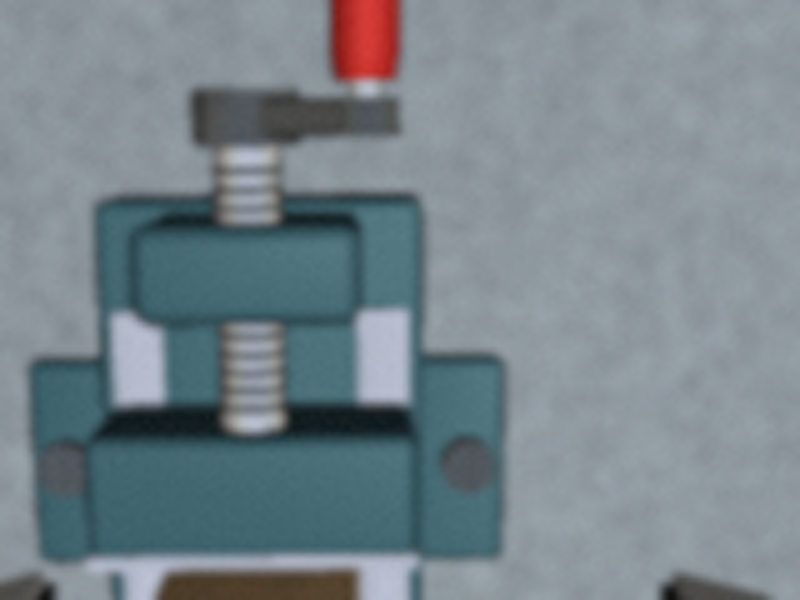

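View pics/s4a.png

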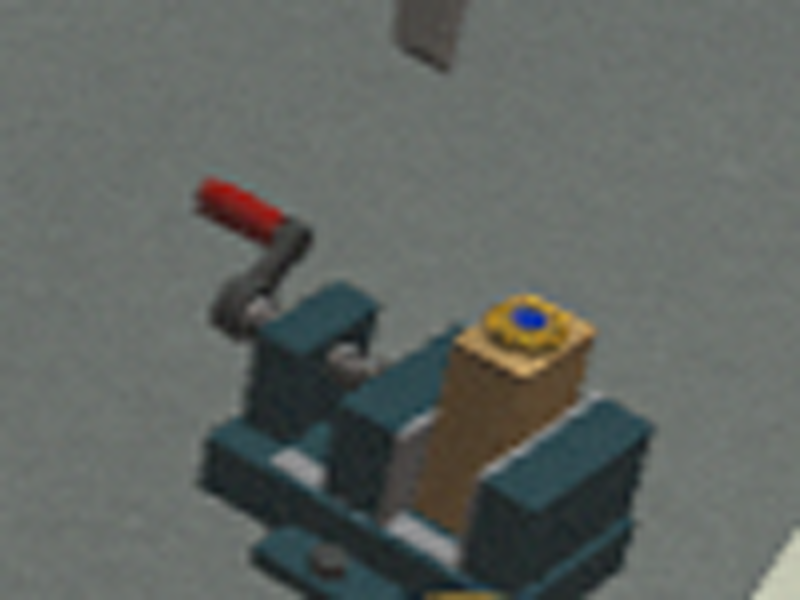

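```bash
python3 - <<'E'
from h import *
plan([590,-100,230],-.058,n=12)
E
```

```text
phi0 1.746 pos [569.3 304.2 196.6] rows 12
[0.15, -0.0, 0.0] [-0.0028, -0.0335, -0.0042]
[0.15, -0.0, 0.0] [-0.0028, -0.0337, 0.0009]
[0.15, -0.0, 0.0] [-0.0028, -0.0332, 0.0059]
[0.15, -0.0, 0.0] [-0.0028, -0.0319, 0.0108]
[0.15, -0.0, 0.0] [-0.0028, -0.03, 0.0155]
[0.15, -0.0, 0.0] [-0.0028, -0.0273, 0.0198]
[0.15, -0.0, 0.0] [-0.0028, -0.024, 0.0237]
[0.15, -0.0, 0.0] [-0.0028, -0.0202, 0.027]
[0.15, -0.0, 0.0] [-0.0028, -0.0159, 0.0297]
[0.15, -0.0, 0.0] [-0.0028, -0.0113, 0.0318]
[0.15, -0.0, 0.0] [-0.0028, -0.0064, 0.0331]
[0.15, -0.0, 0.0] [-0.0028, -0.0014, 0.0337]
```

Call:
apply_moves(plan=[0.15, 0, 0, -0.0028, -0.0335, -0.0042, 90, 0.15, 0, 0, -0.0028, -0.0337, 0.0009, 90, 0.15, 0, 0, -0.0028, -0.0332, 0.0059, 90, 0.15, 0, 0, -0.0028, -0.0319, 0.0108, 90, 0.15, 0, 0, -0.0028, -0.03, 0.0155, 90])

```text
clock: 27.12
eef_pos: [577.4, 135.1, 211.9]
eef_rot: [0.804, 1.57, 0.225]
wrist_force: [-0.3, 0.1, 0.7]
finger_gap: 84.8
```

Call:
apply_moves(plan=[0.15, 0, 0, -0.0028, -0.0273, 0.0198, 90, 0.15, 0, 0, -0.0028, -0.024, 0.0237, 90, 0.15, 0, 0, -0.0028, -0.0202, 0.027, 90, 0.15, 0, 0, -0.0028, -0.0159, 0.0297, 90, 0.15, 0, 0, -0.0028, -0.0113, 0.0318, 90])

```text
clock: 27.75
eef_pos: [586.6, -33.0, 225.9]
eef_rot: [1.303, 1.57, -0.027]
wrist_force: [0.6, -0.1, 0.4]
finger_gap: 84.8
```

Call:
apply_moves(plan=[0.15, 0, 0, -0.0028, -0.0064, 0.0331, 90, 0.15, 0, 0, -0.0028, -0.0014, 0.0337, 90, 0, 0, 0, 0, 0, 0, 90, 0, 0, 0, 0, 0, 0, 90])

```text
clock: 28.25
eef_pos: [590.7, -98.9, 231.1]
eef_rot: [2.836, 1.571, 1.213]
wrist_force: [-0.2, -0.2, 0.8]
finger_gap: 84.8
```

```bash
python3 - <<'E'
from h import *
s,c=wsnap('r1'); print(s['eef_pos'],s['eef_rot'])
E
```

```text
[590.72037795 -98.88888069 231.10570678] [2.83607349 1.57061011 1.21349514]
```

View pics/r1.png

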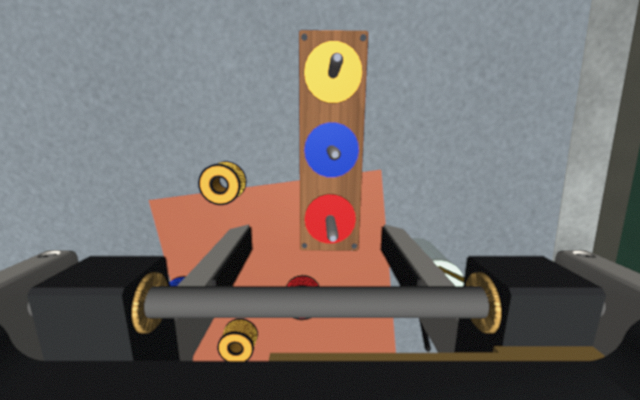

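```bash
cat >> h.py <<'E'
def mask(im,col):
    h=cv2.cvtColor(im,cv2.COLOR_RGB2HSV); H,S,Vv=h[...,0].astype(int),h[...,1],h[...,2]
    if col=='gold': m=(H>18)&(H<33)&(S>110)&(Vv>110)
    if col=='blue': m=(H>105)&(H<128)&(S>140)&(Vv>90)
    if col=='red': m=((H<5)|(H>174))&(S>170)&(Vv>90)
    return m.astype(np.uint8)
def circ(P):
    A=np.c_[2*P,np.ones(len(P))]; x=np.linalg.lstsq(A,(P**2).sum(1),rcond=None)[0]; return x[:2],np.sqrt(x[2]+x[0]**2+x[1]**2)
def blobs(c,s,col,z,amin=60,open_=0):
    m=mask(c['image'],col)
    if open_: m=cv2.morphologyEx(m,cv2.MORPH_OPEN,np.ones((open_,open_),np.uint8))
    cs,_=cv2.findContours(m,cv2.RETR_EXTERNAL,cv2.CHAIN_APPROX_NONE); o=[]
    for k in cs:
        if cv2.contourArea(k)<amin: continue
        hu=cv2.convexHull(k)[:,0,:]
        # dense hull contour
        t=np.zeros(m.shape,np.uint8); cv2.fillConvexPoly(t,hu,1)
        kk=cv2.findContours(t,cv2.RETR_EXTERNAL,cv2.CHAIN_APPROX_NONE)[0][0][:,0,:]
        P=np.array([bp(c,u,v,z,s)[:2] for u,v in kk]); ctr,r=circ(P)
        res=np.abs(np.hypot(*(P-ctr).T)-r).mean()
        o.append((ctr.round(1),round(r,1),round(res,2),kk.mean(0).round(0)))
    return o
E
python3 - <<'E'
from h import *
s,c=load('r1')
for col in ('gold','blue','red'):
    for b in blobs(c,s,col,26): print(col,*b)
print('spools')
for b in blobs(c,s,'gold',36): print('gold',*b)
c=cams.camera('top')
for col in ('gold','blue','red'):
    for b in blobs(c,None,col,26,40): print('top26',col,*b)
    for b in blobs(c,None,col,36,40): print('top36',col,*b)
E
```

```text
gold [ 448.9 -351.4] 25.3 0.53 [235. 348.]
gold [ 462.  -321.5] 20.9 3.28 [241. 331.]
gold [ 832.8 -298.6] 31.5 10.52 [492. 305.]
gold [ 324.7 -272.1] 31.4 10.61 [141. 305.]
gold [457.6 -93.5] 25.6 0.35 [219. 184.]
gold [477.8 -84. ] 17.5 4.07 [234. 176.]
gold [616.5  39.1] 35.7 0.33 [333.  71.]
blue [610.8 -55.4] 34.4 0.3 [331. 149.]
red [ 560.6 -246.3] 14.9 4.16 [302. 282.]
red [ 605.2 -149.5] 35.3 0.35 [330. 218.]
spools
gold [ 452.6 -343.1] 24.6 0.51 [235. 348.]
gold [ 465.4 -313.9] 20.3 3.2 [241. 331.]
gold [ 826.6 -291.7] 30.7 10.25 [492. 305.]
gold [ 331.7 -265.8] 30.6 10.33 [141. 305.]
gold [461.1 -91.8] 25.0 0.34 [219. 184.]
gold [480.8 -82.6] 17.1 3.96 [234. 176.]
gold [615.9  37.3] 34.8 0.32 [333.  71.]
top26 gold [ 453.4 -341.9] 27.6 1.82 [416. 251.]
top26 gold [ 667.  -872.6] 12.8 0.69 [608. 190.]
top26 gold [618.9  43.8] 33.3 2.21 [281. 181.]
top26 gold [641.3 317.2] 14.7 0.54 [185. 166.]
top26 gold [ 792.2 -448. ] 19.4 0.64 [456. 136.]
top26 gold [734.1 197.5] 36.8 0.83 [231. 138.]
top36 gold [ 452.4 -339.5] 27.4 1.8 [416. 251.]
top36 gold [ 664.2 -865.4] 12.7 0.69 [608. 190.]
top36 gold [616.5  42.8] 33.0 2.19 [281. 181.]
top36 gold [638.7 313.8] 14.6 0.53 [185. 166.]
top36 gold [ 788.2 -444.6] 19.3 0.63 [456. 136.]
top36 gold [730.7 195.2] 36.5 0.82 [231. 138.]
top26 blue [ 374.1 -262.8] 26.2 1.35 [386. 279.]
top26 blue [ 516.1 -419.9] 28.2 1.73 [446. 231.]
top36 blue [ 373.8 -261.1] 26.0 1.34 [386. 279.]
top36 blue [ 514.5 -416.8] 28.0 1.71 [446. 231.]
top26 red [487.9 305.5] 12.3 3.78 [181. 220.]
top26 red [ 621.4 -872.8] 11.6 0.5 [609. 206.]
top26 red [ 558.5 -271.1] 27.5 1.23 [392. 211.]
top36 red [486.6 302.2] 12.2 3.75 [181. 220.]
top36 red [ 618.9 -865.6] 11.5 0.49 [609. 206.]
top36 red [ 556.6 -269.3] 27.3 1.22 [392. 211.]
```

```bash
cat > sp.py <<'E'
import sys
from h import *
# usage: sp.py name col x y : snap, refine spool near x,y ; 
def refine(f,col,x,y,z=36):
    s,c=wsnap(f); b=[k for k in blobs(c,s,col,z) if np.hypot(k[0][0]-x,k[0][1]-y)<45 and k[2]<1.3 and k[1]>21]
    print('TCP',s['eef_pos'].round(1),'F',s['wrist_force'].round(1),'gap',round(float(s['finger_gap']),1),'t',s['clock'])
    for k in b: print(*k)
    return b
E
python3 - <<'E'
from h import *
plan([461,-92,130],-.058)
E
```

```text
phi0 -0.052 pos [591.  -98.6 231.1] rows 4
[0.002, -0.0, -0.0] [0.0253, -0.0325, 0.0]
[0.002, -0.0, -0.0] [0.0253, -0.0325, 0.0001]
[0.002, -0.0, -0.0] [0.0253, -0.0325, 0.0001]
[0.002, -0.0, -0.0] [0.0253, -0.0325, 0.0002]
```

Call:
apply_moves(plan=[0.002, 0, 0, 0.0253, -0.0325, 0, 90, 0.002, 0, 0, 0.0253, -0.0325, 0, 90, 0.002, 0, 0, 0.0253, -0.0325, 0, 90, 0, 0, 0, 0.0253, -0.0325, 0, 90, 0, 0, 0, 0, 0, 0, 90])

```text
clock: 28.98
eef_pos: [459.4, -91.3, 128.7]
eef_rot: [-1.788, 1.568, 2.866]
wrist_force: [0.2, 0.8, 0.3]
finger_gap: 84.8
```

```bash
python3 - <<'E'
from sp import *
b=refine('g1','gold',461,-92)
p=b[0][0]; plan([p[0],p[1],7.5],-.058,n=3)
E
```

```text
TCP [459.4 -91.3 128.7] F [0.2 0.8 0.3] gap 84.8 t 28.975
[460.7 -91.8] 25.0 0.25 [320. 204.]
phi0 -0.059 pos [461.3 -91.8 130. ] rows 3
[-0.0, -0.0, -0.0] [0.0408, -0.0002, 0.0]
[-0.0, -0.0, -0.0] [0.0408, -0.0002, 0.0]
[-0.0, -0.0, -0.0] [0.0408, -0.0002, 0.0]
```

View pics/g1.png

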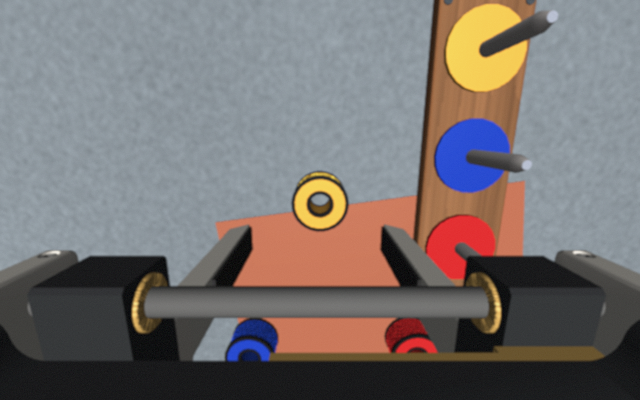

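Call:
apply_moves(plan=[0, 0, 0, 0.0408, -0.0002, 0, 90, 0, 0, 0, 0.0408, -0.0002, 0, 90, 0, 0, 0, 0.0408, -0.0002, 0, 90, 0, 0, 0, 0, 0, 0, 80, 0, 0, 0, 0, 0, 0, 40], force=35)

```text
clock: 29.65
eef_pos: [462.3, -92.5, 9.1]
eef_rot: [1.368, 1.568, -0.262]
wrist_force: [0.5, -0.8, 0.5]
finger_gap: 68.4
```

Call:
apply_moves(plan=[0, 0, 0, 0, 0, 0, 40, 0, 0, 0, 0, 0, 0, 40, 0, 0, 0, 0, 0, 0, 40, 0, 0, 0, 0, 0, 0, 40])

```text
clock: 30.15
eef_pos: [462.0, -92.5, 9.0]
eef_rot: [1.385, 1.568, -0.246]
wrist_force: [-0.4, 1.3, 8.3]
finger_gap: 55.7
```

Call:
apply_moves(plan=[0, 0, 0, -0.03, 0, 0, 40, 0, 0, 0, -0.05, 0, 0, 40, 0, 0, 0, -0.05, 0, 0, 40, 0, 0, 0, 0, 0, 0, 40])

```text
clock: 30.65
eef_pos: [462.5, -92.8, 141.4]
eef_rot: [1.359, 1.563, -0.272]
wrist_force: [-0.2, -0.9, -1.7]
finger_gap: 55.7
```

```bash
python3 - <<'E'
from h import *
plan([616.5,38.4,142],-.06,n=5)
E
```

```text
phi0 -0.060 pos [462.5 -92.8 141.4] rows 5
[0.0, 0.0, -0.001] [0.0, 0.0292, -0.028]
[0.0, 0.0, -0.001] [0.0, 0.0292, -0.028]
[0.0, 0.0, -0.001] [-0.0, 0.0292, -0.028]
[0.0, 0.0, -0.001] [-0.0001, 0.0292, -0.028]
[0.0, 0.0, -0.001] [-0.0001, 0.0292, -0.028]
```

Call:
apply_moves(plan=[0, 0, 0, 0, 0.0292, -0.028, 40, 0, 0, 0, 0, 0.0292, -0.028, 40, 0, 0, 0, 0, 0.0292, -0.028, 40, 0, 0, 0, 0, 0.0292, -0.028, 40, 0, 0, 0, 0, 0.0292, -0.028, 40])

```text
clock: 31.28
eef_pos: [615.4, 39.6, 136.2]
eef_rot: [-1.467, 1.569, -3.098]
wrist_force: [-0.0, -0.4, -1.4]
finger_gap: 55.4
```

Call:
apply_moves(plan=[0, 0, 0, 0, 0, 0, 40, 0, 0, 0, 0, 0, 0, 40])

```text
clock: 31.52
eef_pos: [614.2, 38.4, 136.3]
eef_rot: [-1.437, 1.569, -3.068]
wrist_force: [0.3, -0.9, -2.3]
finger_gap: 55.6
```

```bash
python3 - <<'E'
from h import *
s,c=wsnap('pg1'); print(s['eef_pos'],s['eef_rot'],s['finger_gap'])
plan([616.5,38.4,110],-.06,n=1)
E
```

```text
[614.21207346  38.41930094 136.34766236] [-1.43707591  1.56911475 -3.06781097] 55.62038437712288
phi0 -0.060 pos [614.2  38.2 136.7] rows 1
[-0.0, 0.0, 0.001] [0.0267, 0.0023, -0.0004]
```

View pics/pg1.png

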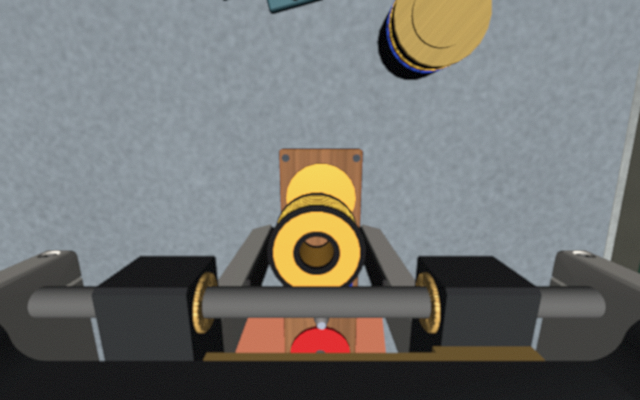

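```bash
cat >> sp.py <<'E'
def held(f,col,dz):
    # dz: TCP z minus spool bottom z
    s,c=load(f); zt=s['eef_pos'][2]-dz+36
    for k in blobs(c,s,col,zt):
        if k[2]<1.5 and np.hypot(*(k[0]-s['eef_pos'][:2]))<15: print('held off',(k[0]-s['eef_pos'][:2]).round(1),k[1:])
E
python3 - <<'E'
from sp import *
held('pg1','gold',9)
E
```

```text
held off [-1.6  2. ] (np.float64(24.0), np.float64(0.67), array([316., 251.]))
```

```bash
python3 - <<'E'
from h import *
crop('pg1',256,180,120,'a')
E
```

```text
(no output)
```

View pics/pg1a.png

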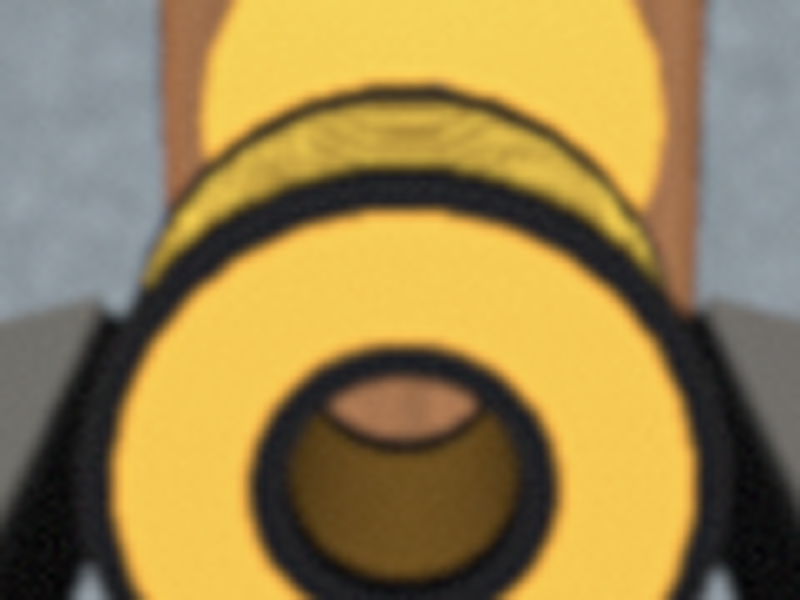

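```bash
python3 - <<'E'
from h import *
s,c=load('pg1')
e=s['eef_pos']; zt=e[2]-9+36
t=bp(c,316.8,211.2,zt,s); n=np.array([-np.sin(-.06),np.cos(-.06)])
ctr=t[:2]-25*n; print('ctr',ctr,'off',ctr-e[:2])
l=bp(c,256+110*.15,250.5,zt,s); r=bp(c,256+700*.15,250.5,zt,s); print(((l+r)/2-e)[:2])
E
```

```text
ctr [612.9611983   38.88185241] off [-1.25087517  0.46255147]
[-1.16664079  2.57093253]
```

```bash
python3 - <<'E'
from h import *
s,c=load('pg1'); print(s['eef_pos'])
print(bp(c,(286.3+355.6)/2,197.5,26,s), bp(c,286.3,197.5,26,s)-bp(c,355.6,197.5,26,s))
im=c['image']; m=mask(im,'gold')
ys,xs=np.nonzero(m[160:215,270:370]); print(ys.min()+160)
top=bp(c,321,ys.min()+160-.5,26,s); print(top, top[1]-36)
plan([617.7,38.4,110],-.06,n=1)
E
```

```text
[614.21207346  38.41930094 136.34766236]
[617.28331815  40.24109398  26.        ] [-70.91688574   4.27261941   0.        ]
164
[619.30521774  74.92794565  26.        ] 38.927945645642765
phi0 -0.060 pos [614.2  38.2 136.7] rows 1
[-0.0, 0.0, 0.001] [0.0267, 0.0035, -0.0005]
```

Call:
apply_moves(plan=[0, 0, 0, 0.01, 0.0038, -0.0005, 40, 0, 0, 0, 0.01, 0, 0, 40, 0, 0, 0, 0, 0, 0, 40, 0, 0, 0, 0, 0, 0, 40])

```text
clock: 32.08
eef_pos: [618.8, 38.9, 117.4]
eef_rot: [1.345, 1.571, -0.286]
wrist_force: [-0.7, -0.0, -0.6]
finger_gap: 55.9
```

Call:
apply_moves(plan=[0, 0, 0, 0.015, 0, 0, 40, 0, 0, 0, 0.015, 0, 0, 40, 0, 0, 0, 0, 0, 0, 40])

```text
clock: 32.45
eef_pos: [617.9, 39.0, 85.4]
eef_rot: [-1.504, 1.568, -3.135]
wrist_force: [-0.7, 0.4, -1.0]
finger_gap: 56.1
```

Call:
apply_moves(plan=[0, 0, 0, 0.022, 0, 0, 40, 0, 0, 0, 0.022, 0, 0, 40, 0, 0, 0, 0.005, 0, 0, 40, 0, 0, 0, 0, 0, 0, 40])

```text
clock: 32.95
eef_pos: [619.0, 38.9, 38.8]
eef_rot: [1.559, 1.57, -0.072]
wrist_force: [-0.3, -0.0, 0.0]
finger_gap: 55.9
```

```bash
python3 -c "
from h import *
s=readout.read_state();print(s['eef_pos'],s['wrist_force'],s['finger_gap'])"
```

```text
[618.97645129  38.94725815  38.77559746] [-0.3200143  -0.01062049  0.04521507] 55.86847472626417
```

Call:
apply_moves(plan=[0, 0, 0, 0.003, 0, 0, 40, 0, 0, 0, 0.002, 0, 0, 40, 0, 0, 0, 0, 0, 0, 40])

```text
clock: 33.33
eef_pos: [619.2, 39.0, 35.0]
eef_rot: [1.621, 1.569, -0.01]
wrist_force: [-7.0, 0.4, 10.7]
finger_gap: 55.5
```

Call:
apply_moves(plan=[0, 0, 0, -0.001, 0, 0, 80, 0, 0, 0, 0, 0, 0, 80, 0, 0, 0, 0, 0, 0, 80, 0, 0, 0, -0.05, 0, 0, 80, 0, 0, 0, -0.06, 0, 0, 80])

```text
clock: 33.95
eef_pos: [618.1, 38.9, 144.7]
eef_rot: [-1.501, 1.568, -3.132]
wrist_force: [-0.1, 0.1, 0.1]
finger_gap: 75.1
```

```bash
python3 - <<'E'
from h import *
c=snap('top','t5.png')
for col in ('gold','blue','red'):
    for b in blobs(c,None,col,36,40):
        if b[1]>22 and 350<b[0][0]<650: print('top36',col,*b)
plan([556.6,-269,140],-.06)
E
```

```text
top36 gold [ 452.4 -339.5] 27.4 1.8 [416. 251.]
top36 blue [ 374.3 -261.2] 25.9 1.43 [386. 278.]
top36 blue [ 514.4 -416.8] 28.1 1.66 [446. 231.]
top36 blue [610.4 -55. ] 33.8 0.84 [315. 186.]
top36 red [ 602.6 -296.8] 24.3 0.61 [403. 196.]
top36 red [ 604.7 -148.7] 34.6 0.7 [349. 191.]
phi0 -0.060 pos [621.2  39.  154.4] rows 7
[0.0, -0.0, -0.001] [0.002, -0.0066, 0.0445]
[0.0, -0.0, -0.001] [0.002, -0.0066, 0.0445]
[0.0, -0.0, -0.001] [0.002, -0.0066, 0.0445]
[0.0, -0.0, -0.001] [0.002, -0.0066, 0.0445]
[0.0, -0.0, -0.001] [0.002, -0.0066, 0.0445]
[0.0, -0.0, -0.001] [0.002, -0.0066, 0.0445]
[0.0, -0.0, -0.001] [0.002, -0.0066, 0.0445]
```

View pics/t5.png

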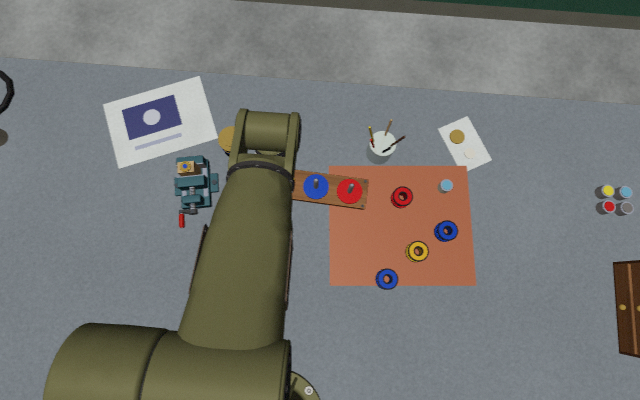

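```bash
python3 - <<'E'
from h import *
plan([453,-343,135],-.06,step=55)
E
```

```text
phi0 -0.060 pos [621.2  39.  154.4] rows 8
[0.0, -0.0, -0.001] [0.0022, -0.0181, 0.0489]
[0.0, -0.0, -0.001] [0.0022, -0.0181, 0.0489]
[0.0, -0.0, -0.001] [0.0023, -0.0181, 0.0489]
[0.0, -0.0, -0.001] [0.0023, -0.0181, 0.0489]
[0.0, -0.0, -0.001] [0.0023, -0.0181, 0.0489]
[0.0, -0.0, -0.001] [0.0023, -0.0181, 0.0489]
[0.0, -0.0, -0.001] [0.0024, -0.0181, 0.0489]
[0.0, -0.0, -0.001] [0.0024, -0.0181, 0.0489]
```

Call:
apply_moves(plan=[0, 0, 0, 0.0022, -0.0181, 0.0489, 90, 0, 0, 0, 0.0022, -0.0181, 0.0489, 90, 0, 0, 0, 0.0022, -0.0181, 0.0489, 90, 0, 0, 0, 0.0022, -0.0181, 0.0489, 90, 0, 0, 0, 0.0023, -0.0181, 0.0489, 90])

```text
clock: 34.62
eef_pos: [513.0, -201.1, 133.1]
eef_rot: [1.142, 1.57, -0.489]
wrist_force: [1.7, -0.3, -0.7]
finger_gap: 84.5
```

Call:
apply_moves(plan=[0, 0, 0, 0.0023, -0.0181, 0.0489, 90, 0, 0, 0, 0.0023, -0.0181, 0.0489, 90, 0, 0, 0, 0.0023, -0.0181, 0.0489, 90, 0, 0, 0, 0, 0, 0, 90, 0, 0, 0, 0, 0, 0, 90])

```text
clock: 35.25
eef_pos: [450.9, -342.4, 126.2]
eef_rot: [-2.962, 1.571, 1.69]
wrist_force: [1.4, 0.3, -0.1]
finger_gap: 84.6
```

```bash
python3 - <<'E'
from sp import *
b=refine('g2','gold',453,-343)
s=readout.read_state()
p=b[0][0]; plan([p[0]+1.2,p[1],9],-.06,n=3)
E
```

```text
TCP [ 450.9 -342.4  126.2] F [ 1.4  0.3 -0.1] gap 84.6 t 35.25
[ 452.5 -344.2] 25.0 0.26 [320. 205.]
phi0 -0.059 pos [ 451.2 -342.   126.3] rows 3
[0.0, -0.0, -0.0] [0.0391, 0.0009, 0.0007]
[0.0, -0.0, -0.0] [0.0391, 0.0009, 0.0007]
[0.0, -0.0, -0.0] [0.0391, 0.0009, 0.0007]
```

View pics/g2.png

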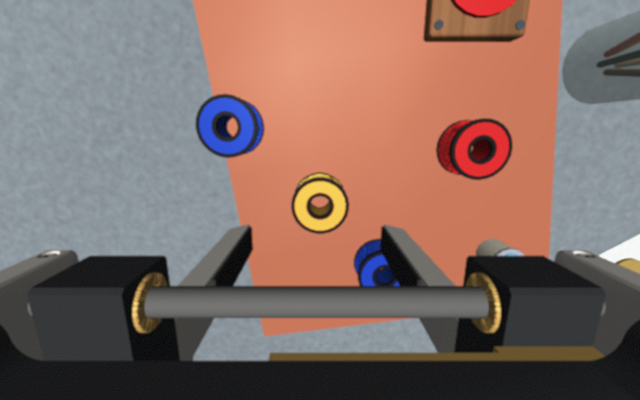

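Call:
apply_moves(plan=[0, 0, 0, 0.0391, 0.0009, 0.0007, 90, 0, 0, 0, 0.0391, 0.0009, 0.0007, 90, 0, 0, 0, 0.0391, 0.0009, 0.0007, 90, 0, 0, 0, 0, 0, 0, 70, 0, 0, 0, 0, 0, 0, 40])

```text
clock: 35.92
eef_pos: [454.3, -345.0, 10.7]
eef_rot: [0.932, 1.569, -0.697]
wrist_force: [-0.3, 0.9, 0.4]
finger_gap: 68.4
```

Call:
apply_moves(plan=[0, 0, 0, 0, 0, 0, 40, 0, 0, 0, 0, 0, 0, 40, 0, 0, 0, 0, 0, 0, 40, 0, 0, 0, 0, 0, 0, 40])

```text
clock: 36.42
eef_pos: [454.1, -345.5, 10.8]
eef_rot: [1.017, 1.568, -0.613]
wrist_force: [-0.4, 2.3, 8.4]
finger_gap: 56.0
```

Call:
apply_moves(plan=[0, 0, 0, -0.03, 0, 0, 40, 0, 0, 0, -0.05, 0, 0, 40, 0, 0, 0, -0.06, 0, 0, 40, 0, 0, 0, 0, 0, 0, 40])

```text
clock: 36.92
eef_pos: [454.8, -346.4, 154.3]
eef_rot: [0.918, 1.562, -0.713]
wrist_force: [-0.6, -0.1, -2.2]
finger_gap: 56.0
```

```bash
python3 - <<'E'
from h import *
plan([618.5,38.7,165],-.06,n=9)
E
```

```text
phi0 -0.060 pos [ 454.8 -346.4  154.3] rows 9
[-0.0, 0.001, -0.001] [-0.0013, 0.0156, -0.0438]
[-0.0, 0.001, -0.001] [-0.0013, 0.0156, -0.0438]
[-0.0, 0.001, -0.001] [-0.0013, 0.0156, -0.0438]
[-0.0, 0.001, -0.001] [-0.0013, 0.0156, -0.0438]
[-0.0, 0.001, -0.001] [-0.0013, 0.0156, -0.0438]
[-0.0, 0.001, -0.001] [-0.0012, 0.0156, -0.0438]
[-0.0, 0.001, -0.001] [-0.0012, 0.0156, -0.0438]
[-0.0, 0.001, -0.001] [-0.0012, 0.0156, -0.0438]
[-0.0, 0.001, -0.001] [-0.0012, 0.0156, -0.0438]
```

Call:
apply_moves(plan=[0, 0, 0, -0.0013, 0.0156, -0.0438, 40, 0, 0, 0, -0.0013, 0.0156, -0.0438, 40, 0, 0, 0, -0.0013, 0.0156, -0.0438, 40, 0, 0, 0, -0.0013, 0.0156, -0.0438, 40, 0, 0, 0, -0.0013, 0.0156, -0.0438, 40])

```text
clock: 37.55
eef_pos: [544.2, -129.6, 154.6]
eef_rot: [-1.775, 1.569, 2.877]
wrist_force: [0.6, -0.2, -1.6]
finger_gap: 55.9
```

Call:
apply_moves(plan=[0, 0, 0, 0, 0.0156, -0.0438, 40, 0, 0, 0, 0, 0.0156, -0.0438, 40, 0, 0, 0, 0, 0.0156, -0.0438, 40, 0, 0, 0, 0, 0.0156, -0.0438, 40, 0, 0, 0, 0, 0, 0, 40])

```text
clock: 38.17
eef_pos: [617.1, 42.6, 154.0]
eef_rot: [-1.663, 1.569, 2.992]
wrist_force: [-0.2, -0.9, -2.6]
finger_gap: 55.6
```

Call:
apply_moves(plan=[0, 0, 0, 0, 0, 0, 40, 0, 0, 0, 0, 0, 0, 40])

```text
clock: 38.42
eef_pos: [616.8, 39.0, 155.3]
eef_rot: [-1.189, 1.57, -2.821]
wrist_force: [0.4, 0.2, -2.4]
finger_gap: 55.8
```

```bash
python3 - <<'E'
from h import *
s,c=wsnap('pg2'); print(s['eef_pos'],s['eef_rot'],s['finger_gap'])
crop('pg2',256,180,120,'a')
plan([618.5,38,130],-.06,n=1)
E
```

```text
[616.78619237  38.97375331 155.30209037] [-1.18932518  1.57033581 -2.82128225] 55.753433930458634
phi0 -0.061 pos [616.9  39.  155.4] rows 1
[-0.001, 0.0, 0.0] [0.0254, 0.0017, 0.0009]
```

View pics/pg2.png

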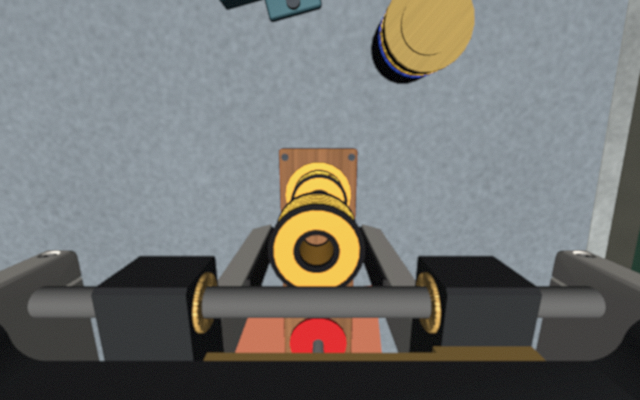

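View pics/pg2a.png

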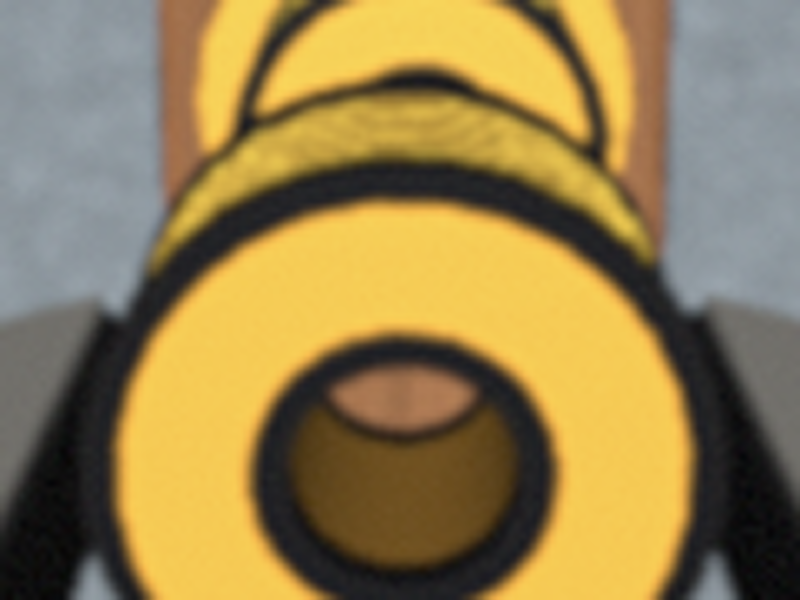

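Call:
apply_moves(plan=[0, 0, 0, 0.012, 0.0016, 0.0011, 40, 0, 0, 0, 0.012, 0, 0, 40, 0, 0, 0, 0, 0, 0, 40, 0, 0, 0, 0, 0, 0, 40])

```text
clock: 38.98
eef_pos: [618.7, 38.8, 131.6]
eef_rot: [0.877, 1.571, -0.754]
wrist_force: [0.0, -0.7, -1.6]
finger_gap: 55.9
```

Call:
apply_moves(plan=[0, 0, 0, 0.015, 0, 0, 40, 0, 0, 0, 0.015, 0, 0, 40, 0, 0, 0, 0, 0, 0, 40])

```text
clock: 39.35
eef_pos: [617.8, 38.8, 99.6]
eef_rot: [-1.491, 1.568, -3.122]
wrist_force: [0.3, 0.8, -1.4]
finger_gap: 55.8
```

Call:
apply_moves(plan=[0, 0, 0, 0.013, 0, 0.0005, 40, 0, 0, 0, 0.01, 0, 0, 40, 0, 0, 0, 0, 0, 0, 40])

```text
clock: 39.72
eef_pos: [618.1, 38.2, 77.5]
eef_rot: [-1.47, 1.569, -3.101]
wrist_force: [-0.6, 0.9, -1.8]
finger_gap: 55.8
```

Call:
apply_moves(plan=[0, 0, 0, 0.003, 0, 0, 40, 0, 0, 0, 0.001, 0, 0, 40, 0, 0, 0, 0, 0, 0, 40])

```text
clock: 40.1
eef_pos: [618.7, 38.3, 74.7]
eef_rot: [1.588, 1.571, -0.042]
wrist_force: [-0.4, 0.0, -2.5]
finger_gap: 55.7
```

Call:
apply_moves(plan=[0, 0, 0, 0.002, 0, 0, 40, 0, 0, 0, 0.001, 0, 0, 40, 0, 0, 0, 0, 0, 0, 40])

```text
clock: 40.48
eef_pos: [618.9, 38.3, 72.8]
eef_rot: [1.65, 1.57, 0.02]
wrist_force: [-5.7, -0.1, 9.0]
finger_gap: 55.8
```

Seated. Release and lift, then go for blue b2.

Call:
apply_moves(plan=[0, 0, 0, -0.001, 0, 0, 80, 0, 0, 0, 0, 0, 0, 80, 0, 0, 0, 0, 0, 0, 80, 0, 0, 0, -0.04, 0, 0, 80, 0, 0, 0, -0.05, 0, 0, 80])

```text
clock: 41.1
eef_pos: [618.1, 38.2, 162.7]
eef_rot: [-1.516, 1.568, 3.136]
wrist_force: [0.2, 0.4, 1.3]
finger_gap: 75.1
```

```bash
python3 - <<'E'
from h import *
plan([374,-264,135],-.06,step=55)
E
```

```text
phi0 -0.060 pos [618.1  38.2 162.7] rows 8
[-0.0, 0.0, 0.0] [0.0035, -0.0282, 0.0395]
[-0.0, 0.0, 0.0] [0.0035, -0.0282, 0.0395]
[-0.0, 0.0, 0.0] [0.0035, -0.0282, 0.0395]
[-0.0, 0.0, 0.0] [0.0035, -0.0282, 0.0395]
[-0.0, 0.0, 0.0] [0.0035, -0.0282, 0.0395]
[-0.0, 0.0, 0.0] [0.0035, -0.0282, 0.0395]
[-0.0, 0.0, 0.0] [0.0035, -0.0282, 0.0395]
[-0.0, 0.0, 0.0] [0.0035, -0.0282, 0.0395]
```

Call:
apply_moves(plan=[0, 0, 0, 0.0025, -0.0282, 0.0395, 90, 0, 0, 0, 0.0035, -0.0282, 0.0395, 90, 0, 0, 0, 0.0035, -0.0282, 0.0395, 90, 0, 0, 0, 0.0035, -0.0282, 0.0395, 90, 0, 0, 0, 0.0035, -0.0282, 0.0395, 90])

```text
clock: 41.72
eef_pos: [464.9, -151.5, 146.0]
eef_rot: [1.171, 1.57, -0.459]
wrist_force: [0.1, -0.4, -0.3]
finger_gap: 84.3
```

Call:
apply_moves(plan=[0, 0, 0, 0.0035, -0.0282, 0.0395, 90, 0, 0, 0, 0.0035, -0.0282, 0.0395, 90, 0, 0, 0, 0.0035, -0.0282, 0.0395, 90, 0, 0, 0, 0, 0, 0, 90, 0, 0, 0, 0, 0, 0, 90])

```text
clock: 42.35
eef_pos: [374.7, -263.4, 135.6]
eef_rot: [1.7, 1.571, 0.069]
wrist_force: [-0.3, 0.6, -0.7]
finger_gap: 84.8
```

```bash
python3 - <<'E'
from sp import *
b=refine('b2','blue',374,-264)
p=b[0][0]; plan([p[0]+1.2,p[1],9],-.06,n=3)
c=snap('top','t6.png')
E
```

```text
TCP [ 374.7 -263.4  135.6] F [-0.3  0.6 -0.7] gap 84.8 t 42.35
[ 372.  -264.9] 25.0 0.26 [315. 203.]
phi0 -0.059 pos [ 375.  -263.2  135.6] rows 3
[0.0, 0.0, -0.0] [0.0422, -0.0006, 0.0006]
[0.0, 0.0, -0.0] [0.0422, -0.0006, 0.0006]
[0.0, 0.0, -0.0] [0.0422, -0.0006, 0.0006]
```

View pics/b2.png

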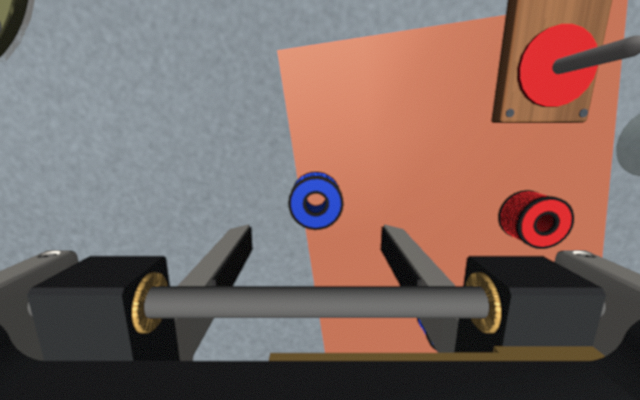

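View pics/t6.png

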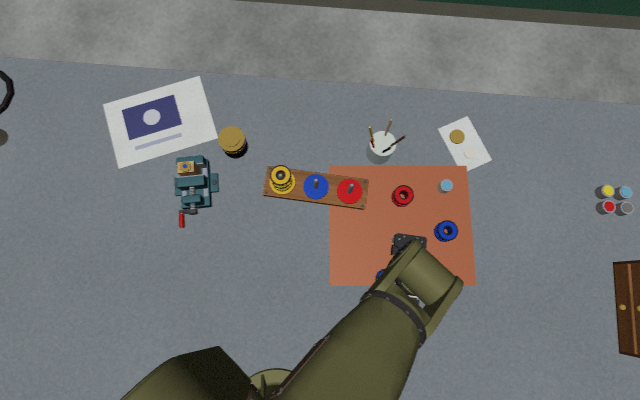

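Gold stack looks right (top view, (281,178)). Grasp b2.

Call:
apply_moves(plan=[0, 0, 0, 0.0422, -0.0006, 0.0006, 90, 0, 0, 0, 0.0422, -0.0006, 0.0006, 90, 0, 0, 0, 0.0422, -0.0006, 0.0006, 90, 0, 0, 0, 0, 0, 0, 70, 0, 0, 0, 0, 0, 0, 40])

```text
clock: 43.08
eef_pos: [373.5, -265.4, 10.3]
eef_rot: [0.94, 1.569, -0.69]
wrist_force: [0.6, -0.5, -0.3]
finger_gap: 67.8
```

Call:
apply_moves(plan=[0, 0, 0, 0, 0, 0, 40, 0, 0, 0, 0, 0, 0, 40, 0, 0, 0, 0, 0, 0, 40, 0, 0, 0, 0, 0, 0, 40])

```text
clock: 43.58
eef_pos: [373.4, -265.8, 10.4]
eef_rot: [1.019, 1.568, -0.612]
wrist_force: [0.6, 2.4, 9.6]
finger_gap: 54.4
```

Call:
apply_moves(plan=[0, 0, 0, -0.03, 0, 0, 40, 0, 0, 0, -0.05, 0, 0, 40, 0, 0, 0, -0.06, 0, 0, 40, 0, 0, 0, 0, 0, 0, 40])

```text
clock: 44.08
eef_pos: [374.0, -266.5, 153.5]
eef_rot: [0.934, 1.562, -0.697]
wrist_force: [0.1, 1.0, -2.3]
finger_gap: 54.7
```

```bash
python3 - <<'E'
from h import *
plan([613,-56,160],-.06,n=7)
E
```

```text
phi0 -0.060 pos [ 374.  -266.5  153.5] rows 7
[0.0, 0.001, -0.001] [-0.0009, 0.0323, -0.0321]
[0.0, 0.001, -0.001] [-0.0009, 0.0323, -0.0321]
[0.0, 0.001, -0.001] [-0.0009, 0.0323, -0.0321]
[0.0, 0.001, -0.001] [-0.0009, 0.0323, -0.0321]
[0.0, 0.001, -0.001] [-0.0009, 0.0323, -0.0321]
[0.0, 0.001, -0.001] [-0.0009, 0.0323, -0.0321]
[0.0, 0.001, -0.001] [-0.0009, 0.0323, -0.0321]
```

Call:
apply_moves(plan=[0, 0, 0, -0.001, 0.0322, -0.0321, 40, 0, 0, 0, -0.001, 0.0322, -0.0321, 40, 0, 0, 0, -0.001, 0.0322, -0.0321, 40, 0, 0, 0, -0.001, 0.0322, -0.0321, 40, 0, 0, 0, -0.001, 0.0322, -0.0321, 40])

```text
clock: 44.7
eef_pos: [543.5, -113.5, 153.0]
eef_rot: [-1.744, 1.57, 2.909]
wrist_force: [-0.4, -0.9, -2.0]
finger_gap: 54.2
```

Call:
apply_moves(plan=[0, 0, 0, 0, 0.0322, -0.0321, 40, 0, 0, 0, 0, 0.0322, -0.0321, 40, 0, 0, 0, 0, 0, 0, 40, 0, 0, 0, 0, 0, 0, 40, 0, 0, 0, 0, 0, 0, 40])

```text
clock: 45.32
eef_pos: [610.4, -55.3, 153.8]
eef_rot: [-1.413, 1.57, -3.045]
wrist_force: [-0.2, -0.5, -1.5]
finger_gap: 54.3
```

```bash
python3 - <<'E'
from h import *
s,c=wsnap('pb2'); print(s['eef_pos'],s['eef_rot'],s['finger_gap'])
crop('pb2',256,180,120,'a')
plan([612.6,-56.5,128],-.06,n=1)
E
```

```text
[610.38977422 -55.34495968 153.78468344] [-1.41324877  1.57034374 -3.04507172] 54.31068600072693
phi0 -0.061 pos [610.5 -55.3 154. ] rows 1
[-0.001, 0.0, 0.0] [0.026, 0.0021, 0.001]
```

View pics/pb2a.png

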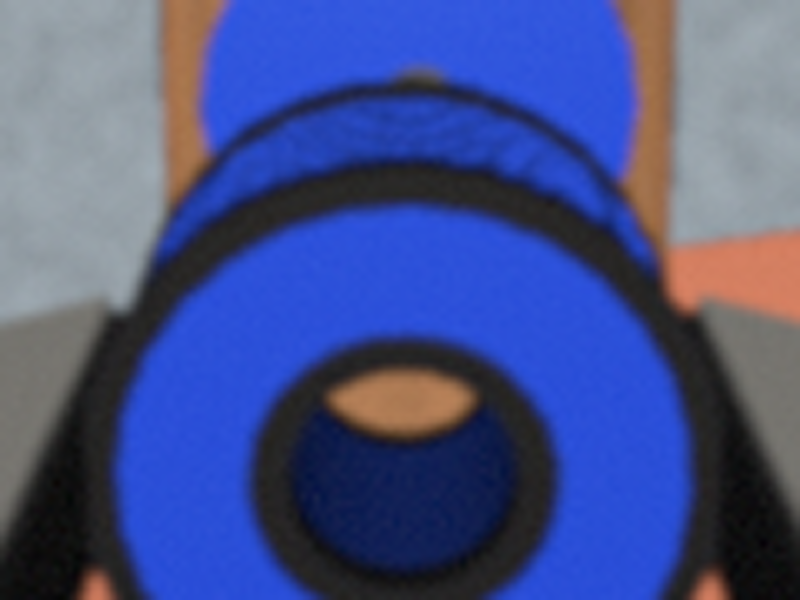

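Call:
apply_moves(plan=[0, 0, 0, 0.012, 0.0021, 0.0009, 40, 0, 0, 0, 0.012, 0, 0, 40, 0, 0, 0, 0, 0, 0, 40, 0, 0, 0, 0, 0, 0, 40])

```text
clock: 45.88
eef_pos: [613.1, -55.6, 130.0]
eef_rot: [-2.653, 1.571, 1.999]
wrist_force: [0.6, -1.1, -1.2]
finger_gap: 54.2
```

Call:
apply_moves(plan=[0, 0, 0, 0.015, 0, 0, 40, 0, 0, 0, 0.015, 0, 0, 40, 0, 0, 0, 0.015, 0, 0, 40, 0, 0, 0, 0, 0, 0, 40])

```text
clock: 46.38
eef_pos: [612.3, -55.5, 83.2]
eef_rot: [-1.658, 1.568, 2.994]
wrist_force: [0.7, 0.4, -1.2]
finger_gap: 54.1
```

Call:
apply_moves(plan=[0, 0, 0, 0.02, 0, 0.0006, 40, 0, 0, 0, 0.02, 0, 0, 40, 0, 0, 0, 0.003, 0, 0, 40, 0, 0, 0, 0, 0, 0, 40])

```text
clock: 46.88
eef_pos: [613.1, -56.2, 41.8]
eef_rot: [-1.644, 1.571, 3.008]
wrist_force: [0.3, -0.4, -1.9]
finger_gap: 54.5
```

Call:
apply_moves(plan=[0, 0, 0, 0.002, 0, 0, 40, 0, 0, 0, 0.0015, 0, 0, 40, 0, 0, 0, 0, 0, 0, 40])

```text
clock: 47.25
eef_pos: [613.1, -56.2, 38.5]
eef_rot: [1.546, 1.571, -0.084]
wrist_force: [-0.2, 0.4, -1.3]
finger_gap: 54.3
```

Call:
apply_moves(plan=[0, 0, 0, 0.002, 0, 0, 40, 0, 0, 0, 0.0015, 0, 0, 40, 0, 0, 0, 0, 0, 0, 40])

```text
clock: 47.62
eef_pos: [613.2, -56.2, 36.4]
eef_rot: [1.372, 1.57, -0.259]
wrist_force: [-7.6, 0.9, 13.5]
finger_gap: 54.7
```

Call:
apply_moves(plan=[0, 0, 0, -0.001, 0, 0, 75, 0, 0, 0, 0, 0, 0, 75, 0, 0, 0, 0, 0, 0, 75, 0, 0, 0, -0.05, 0, 0, 75, 0, 0, 0, -0.06, 0, 0, 75])

```text
clock: 48.25
eef_pos: [612.4, -56.1, 146.2]
eef_rot: [-1.655, 1.568, 2.997]
wrist_force: [0.6, 0.2, 0.8]
finger_gap: 69.9
```

```bash
python3 - <<'E'
from h import *
c=snap('top','t7.png')
for col in ('gold','blue','red'):
    for b in blobs(c,None,col,36,40):
        if b[1]>22 and 350<b[0][0]<650: print('top36',col,*b)
plan([514,-419,140],-.06,step=55)
E
```

```text
top36 blue [ 514.5 -416.9] 28.0 1.63 [446. 231.]
top36 red [ 602.1 -295.6] 27.9 1.38 [402. 196.]
top36 red [ 604.8 -149.2] 34.2 0.99 [349. 191.]
phi0 -0.060 pos [615.4 -56.5 155.9] rows 7
[0.0, 0.0, -0.001] [0.0022, -0.0114, 0.0526]
[0.0, 0.0, -0.001] [0.0022, -0.0114, 0.0526]
[0.0, 0.0, -0.001] [0.0022, -0.0114, 0.0526]
[0.0, 0.0, -0.001] [0.0022, -0.0114, 0.0526]
[0.0, 0.0, -0.001] [0.0022, -0.0114, 0.0526]
[0.0, 0.0, -0.001] [0.0023, -0.0114, 0.0526]
[0.0, 0.0, -0.001] [0.0023, -0.0114, 0.0526]
```

Call:
apply_moves(plan=[0, 0, 0, 0.0022, -0.0114, 0.0526, 90, 0, 0, 0, 0.0022, -0.0114, 0.0526, 90, 0, 0, 0, 0.0022, -0.0114, 0.0526, 90, 0, 0, 0, 0.0022, -0.0114, 0.0526, 90, 0, 0, 0, 0.0022, -0.0114, 0.0526, 90])

```text
clock: 48.92
eef_pos: [539.7, -316.9, 134.7]
eef_rot: [1.335, 1.571, -0.296]
wrist_force: [-0.0, 0.3, -0.5]
finger_gap: 84.4
```

Call:
apply_moves(plan=[0, 0, 0, 0.0022, -0.0114, 0.0526, 90, 0, 0, 0, 0.0022, -0.0114, 0.0526, 90, 0, 0, 0, 0, 0, 0, 90, 0, 0, 0, 0, 0, 0, 90])

```text
clock: 49.42
eef_pos: [511.4, -418.5, 130.1]
eef_rot: [-2.541, 1.57, 2.112]
wrist_force: [-0.0, -0.1, 0.6]
finger_gap: 84.6
```

```bash
python3 - <<'E'
from sp import *
b=refine('b1s','blue',514,-419)
p=b[0][0]; plan([p[0]+1.2,p[1],9],-.06,n=3)
E
```

```text
TCP [ 511.4 -418.5  130.1] F [-0.  -0.1  0.6] gap 84.6 t 49.425
[ 514.7 -422.4] 25.0 0.23 [322. 206.]
phi0 -0.059 pos [ 511.7 -418.   130.4] rows 3
[0.0, -0.0, 0.0] [0.0405, 0.0015, 0.0014]
[0.0, -0.0, 0.0] [0.0405, 0.0015, 0.0014]
[0.0, -0.0, 0.0] [0.0405, 0.0015, 0.0014]
```

View pics/b1s.png

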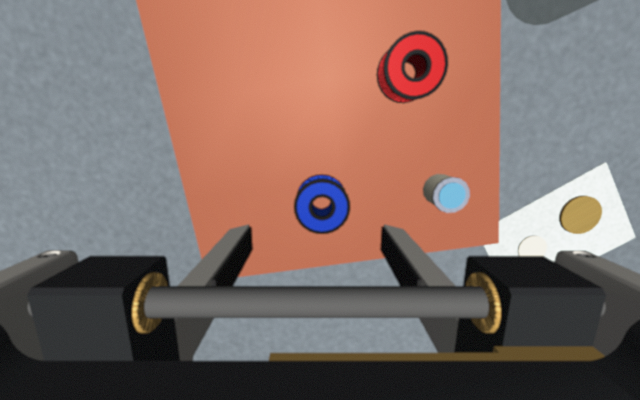

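Call:
apply_moves(plan=[0, 0, 0, 0.0405, 0.0015, 0.0014, 90, 0, 0, 0, 0.0405, 0.0015, 0.0014, 90, 0, 0, 0, 0.0405, 0.0015, 0.0014, 90, 0, 0, 0, 0, 0, 0, 75, 0, 0, 0, 0, 0, 0, 40])

```text
clock: 50.1
eef_pos: [516.6, -423.3, 11.1]
eef_rot: [0.908, 1.569, -0.722]
wrist_force: [1.0, -0.6, 0.5]
finger_gap: 67.6
```

Call:
apply_moves(plan=[0, 0, 0, 0, 0, 0, 40, 0, 0, 0, 0, 0, 0, 40, 0, 0, 0, 0, 0, 0, 40, 0, 0, 0, 0, 0, 0, 40])

```text
clock: 50.6
eef_pos: [516.4, -423.8, 11.2]
eef_rot: [1.004, 1.568, -0.627]
wrist_force: [0.3, 2.0, 7.5]
finger_gap: 55.8
```

Call:
apply_moves(plan=[0, 0, 0, -0.03, 0, 0, 40, 0, 0, 0, -0.05, 0, 0, 40, 0, 0, 0, -0.06, 0, 0, 40, 0, 0, 0, 0, 0, 0, 40])

```text
clock: 51.1
eef_pos: [517.0, -424.7, 155.3]
eef_rot: [0.886, 1.561, -0.745]
wrist_force: [-0.1, -0.8, -3.2]
finger_gap: 55.7
```

```bash
python3 - <<'E'
from h import *
plan([614,-56,163],-.06,n=8)
E
```

```text
phi0 -0.060 pos [ 517.  -424.7  155.3] rows 8
[0.0, 0.001, -0.001] [-0.0012, 0.0093, -0.0467]
[0.0, 0.001, -0.001] [-0.0011, 0.0093, -0.0467]
[0.0, 0.001, -0.001] [-0.0011, 0.0093, -0.0467]
[0.0, 0.001, -0.001] [-0.0011, 0.0093, -0.0467]
[0.0, 0.001, -0.001] [-0.0011, 0.0093, -0.0467]
[0.0, 0.001, -0.001] [-0.001, 0.0093, -0.0467]
[0.0, 0.001, -0.001] [-0.001, 0.0093, -0.0467]
[0.0, 0.001, -0.001] [-0.001, 0.0093, -0.0467]
```

Call:
apply_moves(plan=[0, 0, 0, -0.0012, 0.0093, -0.0467, 40, 0, 0, 0, -0.0012, 0.0093, -0.0467, 40, 0, 0, 0, -0.0012, 0.0093, -0.0467, 40, 0, 0, 0, -0.0012, 0.0093, -0.0467, 40, 0, 0, 0, -0.0012, 0.0093, -0.0467, 40])

```text
clock: 51.72
eef_pos: [575.8, -191.4, 154.4]
eef_rot: [-1.889, 1.57, 2.763]
wrist_force: [1.1, -0.7, -2.6]
finger_gap: 56.5
```

Call:
apply_moves(plan=[0, 0, 0, 0, 0.0093, -0.0467, 40, 0, 0, 0, 0, 0.0093, -0.0467, 40, 0, 0, 0, 0, 0.0093, -0.0467, 40, 0, 0, 0, 0, 0, 0, 40, 0, 0, 0, 0, 0, 0, 40])

```text
clock: 52.35
eef_pos: [611.8, -55.2, 154.4]
eef_rot: [-1.458, 1.57, -3.089]
wrist_force: [0.2, 0.2, -2.8]
finger_gap: 56.1
```

Call:
apply_moves(plan=[0, 0, 0, 0, 0, 0, 40])

```text
clock: 52.48
eef_pos: [611.9, -56.0, 154.8]
eef_rot: [-1.379, 1.57, -3.011]
wrist_force: [0.2, -0.3, -2.3]
finger_gap: 55.7
```

```bash
python3 - <<'E'
from h import *
s,c=wsnap('pb1'); print(s['eef_pos'],s['eef_rot'],s['finger_gap'])
crop('pb1',256,180,120,'a')
plan([612.9,-57,130],-.06,n=1)
E
```

```text
[611.89263731 -55.96999759 154.79555973] [-1.37880296  1.57034448 -3.01088803] 55.7206669622876
phi0 -0.061 pos [612.  -56.  154.9] rows 1
[-0.001, 0.0, 0.0] [0.0249, 0.001, 0.001]
```

View pics/pb1a.png

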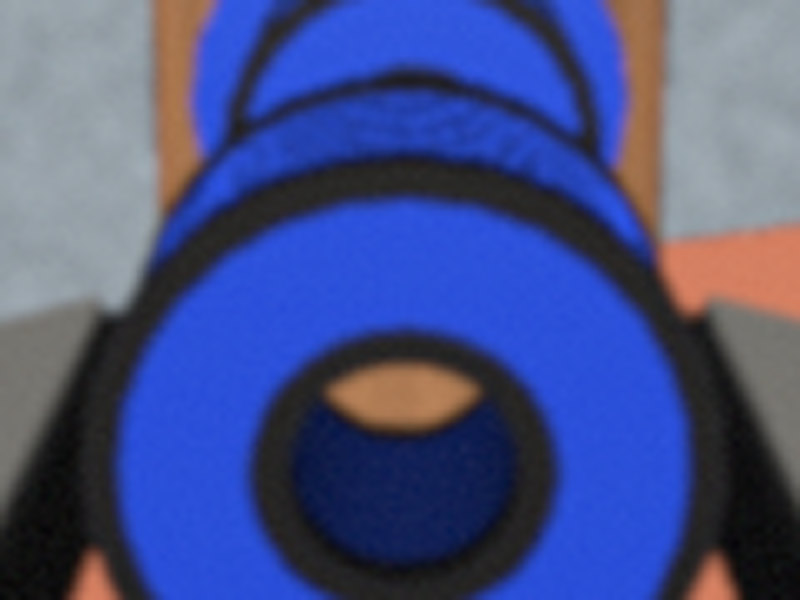

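Call:
apply_moves(plan=[0, 0, 0, 0.012, 0.001, 0.0015, 40, 0, 0, 0, 0.012, 0, 0, 40, 0, 0, 0, 0, 0, 0, 40, 0, 0, 0, 0, 0, 0, 40])

```text
clock: 53.02
eef_pos: [613.2, -56.5, 131.1]
eef_rot: [1.334, 1.571, -0.297]
wrist_force: [-0.1, -0.0, -1.3]
finger_gap: 56.1
```

Call:
apply_moves(plan=[0, 0, 0, 0.015, 0, 0, 40, 0, 0, 0, 0.015, 0, 0, 40, 0, 0, 0, 0, 0, 0, 40])

```text
clock: 53.4
eef_pos: [612.3, -56.3, 99.1]
eef_rot: [-1.656, 1.568, 2.997]
wrist_force: [-0.3, -0.1, -1.3]
finger_gap: 56.1
```

Call:
apply_moves(plan=[0, 0, 0, 0.013, 0, 0, 40, 0, 0, 0, 0.009, 0, 0, 40, 0, 0, 0, 0, 0, 0, 40])

```text
clock: 53.78
eef_pos: [612.7, -56.4, 78.1]
eef_rot: [-1.656, 1.569, 2.996]
wrist_force: [0.2, -0.1, -1.7]
finger_gap: 56.3
```

Final should be about 62+11.2 = 73.

Call:
apply_moves(plan=[0, 0, 0, 0.003, 0, 0, 40, 0, 0, 0, 0.002, 0, 0, 40, 0, 0, 0, 0, 0, 0, 40])

```text
clock: 54.15
eef_pos: [613.1, -56.5, 74.0]
eef_rot: [1.37, 1.571, -0.261]
wrist_force: [-0.0, 0.1, -2.2]
finger_gap: 55.6
```

Call:
apply_moves(plan=[0, 0, 0, 0.0015, 0, 0, 40, 0, 0, 0, 0.0015, 0, 0, 40, 0, 0, 0, 0, 0, 0, 40])

```text
clock: 54.52
eef_pos: [613.4, -56.5, 73.2]
eef_rot: [1.451, 1.569, -0.18]
wrist_force: [-9.0, 1.0, 15.9]
finger_gap: 56.3
```

Call:
apply_moves(plan=[0, 0, 0, -0.001, 0, 0, 75, 0, 0, 0, 0, 0, 0, 75, 0, 0, 0, 0, 0, 0, 75, 0, 0, 0, -0.04, 0, 0, 75, 0, 0, 0, -0.05, 0, 0, 75])

```text
clock: 55.15
eef_pos: [612.6, -56.4, 162.1]
eef_rot: [-1.665, 1.568, 2.988]
wrist_force: [0.3, 0.1, -0.4]
finger_gap: 70.7
```

```bash
python3 - <<'E'
from h import *
c=snap('top','t8.png')
for u,v in [(371,126),(390,121),(405,136)]: print(bp(c,u,v,185).round(0))
for col in ('gold','blue','red'):
    for b in blobs(c,None,col,36,40):
        if b[1]>22 and 350<b[0][0]<650: print('top36',col,*b)
s,w=load('b1s')
for b in blobs(w,s,'red',36): print(b)
c2=snap('scene','s8.png')
crop('s8',230,190,170,'a')
plan([600,-285,150],-.06,step=55)
E
```

```text
[ 739. -182.  185.]
[ 756. -228.  185.]
[ 720. -267.  185.]
top36 red [ 601.9 -295.4] 28.1 1.44 [402. 196.]
top36 red [ 604.8 -149.2] 34.2 1.02 [349. 191.]
(array([ 584.8, -310.9]), np.float64(15.3), np.float64(4.0), array([391.,  81.]))
(array([ 604. , -300.2]), np.float64(24.5), np.float64(0.2), array([416.,  65.]))
phi0 -0.060 pos [615.2 -56.7 167.7] rows 5
[0.0, 0.0, -0.002] [0.0036, -0.0003, 0.0458]
[0.0, 0.0, -0.002] [0.0036, -0.0003, 0.0458]
[0.0, 0.0, -0.002] [0.0036, -0.0003, 0.0458]
[0.0, 0.0, -0.002] [0.0035, -0.0003, 0.0458]
[0.0, 0.0, -0.002] [0.0035, -0.0003, 0.0458]
```

View pics/s8a.png

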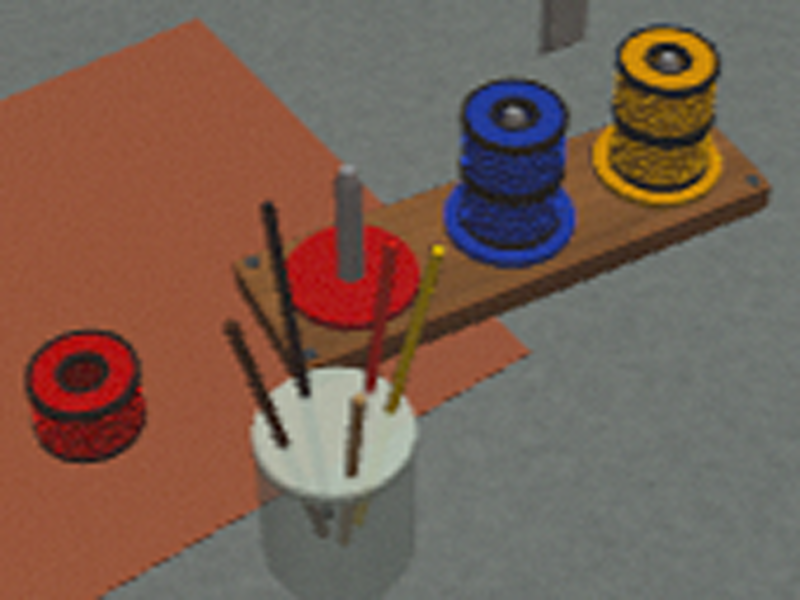

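```bash
python3 - <<'E'
from h import *
s=readout.read_state()
plan([570,-190,160],-.06,n=3,s=s)
s['eef_pos']=np.array([570,-190,160.]); plan([603,-296,140],-.06,n=3,s=s)
E
```

```text
phi0 -0.060 pos [615.2 -56.7 167.7] rows 3
[0.0, 0.0, -0.003] [0.0025, -0.0124, 0.0452]
[0.0, 0.0, -0.003] [0.0025, -0.0124, 0.0452]
[0.0, 0.0, -0.003] [0.0025, -0.0124, 0.0452]
phi0 -0.060 pos [ 570. -190.  160.] rows 3
[0.0, 0.0, -0.003] [0.0068, 0.013, 0.0346]
[0.0, 0.0, -0.003] [0.0068, 0.0131, 0.0346]
[0.0, 0.0, -0.003] [0.0067, 0.0131, 0.0346]
```

Call:
apply_moves(plan=[0, 0, 0, 0.0025, -0.0124, 0.0452, 90, 0, 0, 0, 0.0025, -0.0124, 0.0452, 90, 0, 0, 0, 0.0025, -0.0124, 0.0452, 90, 0, 0, 0, 0.0068, 0.013, 0.0346, 90, 0, 0, 0, 0.0068, 0.013, 0.0346, 90])

```text
clock: 55.88
eef_pos: [589.6, -261.6, 140.3]
eef_rot: [-2.035, 1.571, 2.617]
wrist_force: [0.4, 1.1, 0.6]
finger_gap: 84.4
```

Call:
apply_moves(plan=[0, 0, 0, 0.0068, 0.013, 0.0346, 90, 0, 0, 0, 0, 0, 0, 90, 0, 0, 0, 0, 0, 0, 90, 0, 0, 0, 0, 0, 0, 90])

```text
clock: 56.38
eef_pos: [600.7, -294.7, 134.4]
eef_rot: [1.267, 1.571, -0.362]
wrist_force: [0.1, -0.1, 0.2]
finger_gap: 84.4
```

```bash
python3 - <<'E'
from sp import *
b=refine('rd','red',604,-299)
p=b[0][0]; plan([p[0]+1.2,p[1],9],-.06,n=3)
E
```

```text
TCP [ 600.7 -294.7  134.4] F [ 0.1 -0.1  0.2] gap 84.4 t 56.375
[ 604.2 -299.6] 24.7 0.25 [322. 206.]
phi0 -0.059 pos [ 600.7 -294.7  134.6] rows 3
[0.0, 0.0, -0.0] [0.0419, 0.0016, 0.0015]
[0.0, 0.0, -0.0] [0.0419, 0.0016, 0.0015]
[0.0, 0.0, -0.0] [0.0419, 0.0017, 0.0015]
```

View pics/rd.png

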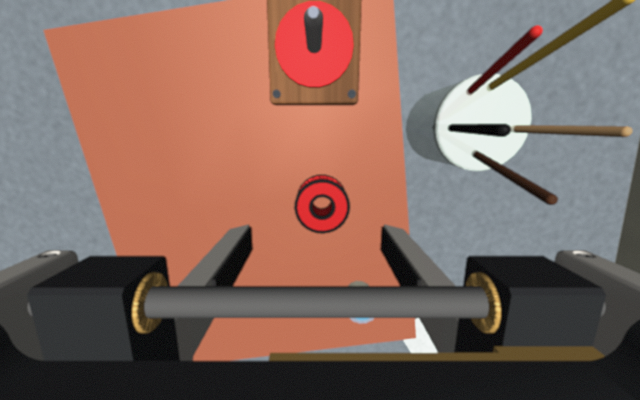

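Call:
apply_moves(plan=[0, 0, 0, 0.0419, 0.0016, 0.0015, 90, 0, 0, 0, 0.0419, 0.0016, 0.0015, 90, 0, 0, 0, 0.0419, 0.0016, 0.0015, 90, 0, 0, 0, 0, 0, 0, 75, 0, 0, 0, 0, 0, 0, 40])

```text
clock: 57.05
eef_pos: [605.9, -300.5, 10.6]
eef_rot: [1.121, 1.568, -0.51]
wrist_force: [-0.5, 0.3, 0.3]
finger_gap: 68.1
```

Call:
apply_moves(plan=[0, 0, 0, 0, 0, 0, 40, 0, 0, 0, 0, 0, 0, 40, 0, 0, 0, 0, 0, 0, 40, 0, 0, 0, 0, 0, 0, 40])

```text
clock: 57.55
eef_pos: [606.0, -300.7, 10.7]
eef_rot: [1.174, 1.568, -0.457]
wrist_force: [-1.5, 1.7, 7.3]
finger_gap: 56.3
```

Call:
apply_moves(plan=[0, 0, 0, -0.03, 0, 0, 40, 0, 0, 0, -0.05, 0, 0, 40, 0, 0, 0, -0.055, -0.01, 0, 40, 0, 0, 0, 0, 0, 0, 40])

```text
clock: 58.05
eef_pos: [596.4, -300.7, 149.4]
eef_rot: [1.111, 1.562, -0.52]
wrist_force: [0.9, 0.1, -2.7]
finger_gap: 56.0
```

```bash
python3 - <<'E'
from h import *
s=readout.read_state()
s,c=wsnap('rh'); print(s['eef_pos'])
plan([607.5,-150,155],-.06,n=4)
E
```

```text
[ 596.37335179 -300.66794959  149.39255878]
phi0 -0.060 pos [ 595.6 -300.1  145.9] rows 4
[-0.0, 0.0, -0.001] [-0.0023, 0.0007, -0.0376]
[-0.0, 0.0, -0.001] [-0.0023, 0.0007, -0.0376]
[-0.0, 0.0, -0.001] [-0.0023, 0.0007, -0.0376]
[-0.0, 0.0, -0.001] [-0.0023, 0.0007, -0.0376]
```

Call:
apply_moves(plan=[0, 0, 0, -0.0023, -0.004, -0.0376, 40, 0, 0, 0, -0.0023, 0, -0.0376, 40, 0, 0, 0, -0.0023, 0.0005, -0.0376, 40, 0, 0, 0, -0.0023, 0.006, -0.0374, 40, 0, 0, 0, 0, 0, 0, 40])

```text
clock: 58.72
eef_pos: [606.6, -147.5, 151.3]
eef_rot: [-1.922, 1.569, 2.733]
wrist_force: [0.7, 0.2, -2.1]
finger_gap: 55.8
```

Call:
apply_moves(plan=[0, 0, 0, 0, 0, 0, 40, 0, 0, 0, 0, 0, 0, 40])

```text
clock: 58.98
eef_pos: [606.2, -150.8, 152.0]
eef_rot: [-1.67, 1.57, 2.982]
wrist_force: [0.3, 0.3, -2.5]
finger_gap: 55.9
```

```bash
python3 - <<'E'
from h import *
s,c=wsnap('pr'); print(s['eef_pos'],s['eef_rot'],s['finger_gap'])
crop('pr',256,180,120,'a')
plan([607.6,-150.9,130],-.06,n=1)
E
```

```text
[ 606.21787058 -150.8452456   151.98591807] [-1.66971328  1.56977282  2.98160221] 55.8759865741003
phi0 -0.061 pos [ 606.3 -150.8  152.2] rows 1
[-0.001, -0.0, 0.001] [0.0222, 0.0013, -0.0]
```

View pics/pra.png

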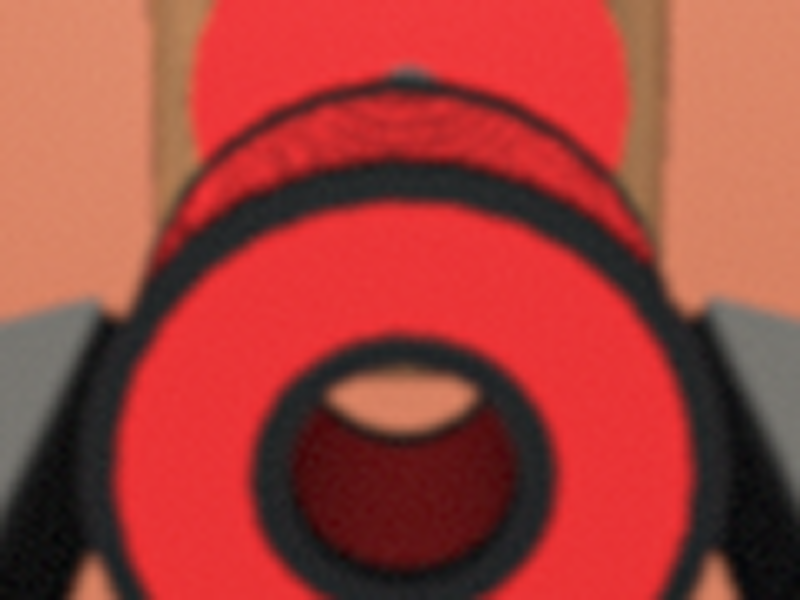

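Call:
apply_moves(plan=[0, 0, 0, 0.011, 0.0011, 0.0005, 40, 0, 0, 0, 0.011, 0, 0, 40, 0, 0, 0, 0, 0, 0, 40, 0, 0, 0, 0, 0, 0, 40])

```text
clock: 59.52
eef_pos: [607.7, -150.5, 130.7]
eef_rot: [-0.887, 1.571, -2.517]
wrist_force: [-1.6, -0.1, -1.7]
finger_gap: 55.9
```

Call:
apply_moves(plan=[0, 0, 0, 0.015, 0, 0, 40, 0, 0, 0, 0.015, 0, 0, 40, 0, 0, 0, 0.015, 0, 0, 40, 0, 0, 0, 0, 0, 0, 40])

```text
clock: 60.02
eef_pos: [606.9, -150.3, 83.8]
eef_rot: [-1.817, 1.568, 2.835]
wrist_force: [0.3, 0.3, -1.9]
finger_gap: 56.1
```

Call:
apply_moves(plan=[0, 0, 0, 0.02, 0, 0, 40, 0, 0, 0, 0.018, 0, 0, 40, 0, 0, 0, 0.003, 0, 0, 40, 0, 0, 0, 0, 0, 0, 40])

```text
clock: 60.52
eef_pos: [607.7, -150.5, 44.5]
eef_rot: [-1.734, 1.571, 2.919]
wrist_force: [-0.8, 0.4, -2.2]
finger_gap: 55.6
```

Call:
apply_moves(plan=[0, 0, 0, 0.003, 0, 0, 40, 0, 0, 0, 0.003, 0, 0, 40, 0, 0, 0, 0, 0, 0, 40])

```text
clock: 60.9
eef_pos: [607.6, -150.5, 38.5]
eef_rot: [-1.973, 1.571, 2.68]
wrist_force: [0.8, -0.0, -1.2]
finger_gap: 55.9
```

Call:
apply_moves(plan=[0, 0, 0, 0.002, 0, 0, 40, 0, 0, 0, 0.001, 0, 0, 40, 0, 0, 0, 0, 0, 0, 40])

```text
clock: 61.28
eef_pos: [607.8, -150.6, 36.7]
eef_rot: [1.345, 1.57, -0.285]
wrist_force: [-5.9, 1.2, 9.4]
finger_gap: 55.7
```

Call:
apply_moves(plan=[0, 0, 0, -0.001, 0, 0, 75, 0, 0, 0, 0, 0, 0, 75, 0, 0, 0, 0, 0, 0, 75, 0, 0, 0, -0.05, 0, 0, 75, 0, 0, 0, -0.06, 0, 0, 75])

```text
clock: 61.9
eef_pos: [607.1, -150.4, 147.0]
eef_rot: [-1.815, 1.568, 2.837]
wrist_force: [1.0, 0.0, -0.1]
finger_gap: 70.4
```

Call:
apply_moves(plan=[0, 0, 0, -0.06, -0.03, 0, 75, 0, 0, 0, -0.02, -0.05, 0, 75, 0, 0, 0, 0, -0.05, 0, 75, 0, 0, 0, 0, 0, 0, 75])

```text
clock: 62.4
eef_pos: [478.0, -142.7, 223.2]
eef_rot: [1.156, 1.57, -0.476]
wrist_force: [-1.2, -0.5, 0.4]
finger_gap: 70.4
```

```bash
python3 - <<'E'
from h import *
snap('top','t9.png'); snap('scene','s9.png'); crop('s9',230,190,170,'a'); crop('s9',380,130,100,'b')
im=cv2.imread('pics/t9.png'); cv2.imwrite('pics/t9a.png',cv2.resize(im[140:260,150:310],(800,600),interpolation=2))
E
```

```text
(no output)
```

View pics/s9a.png

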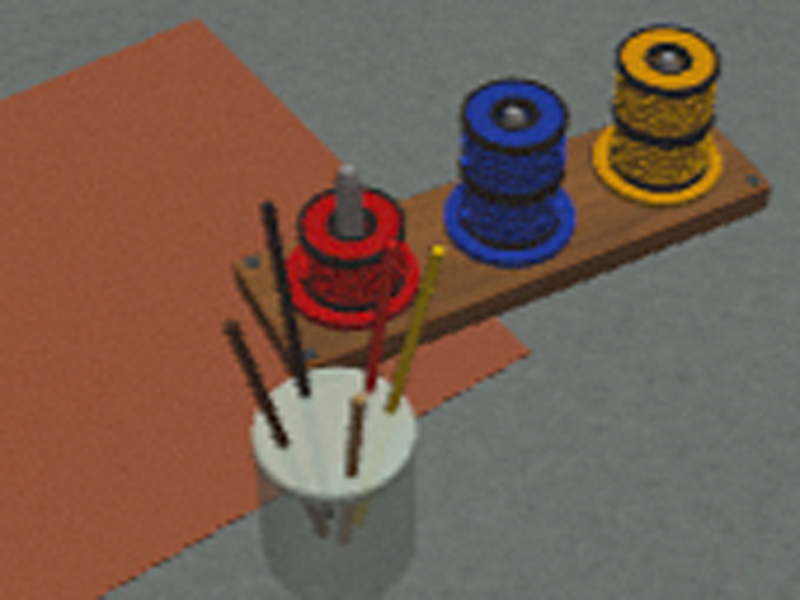

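View pics/s9b.png

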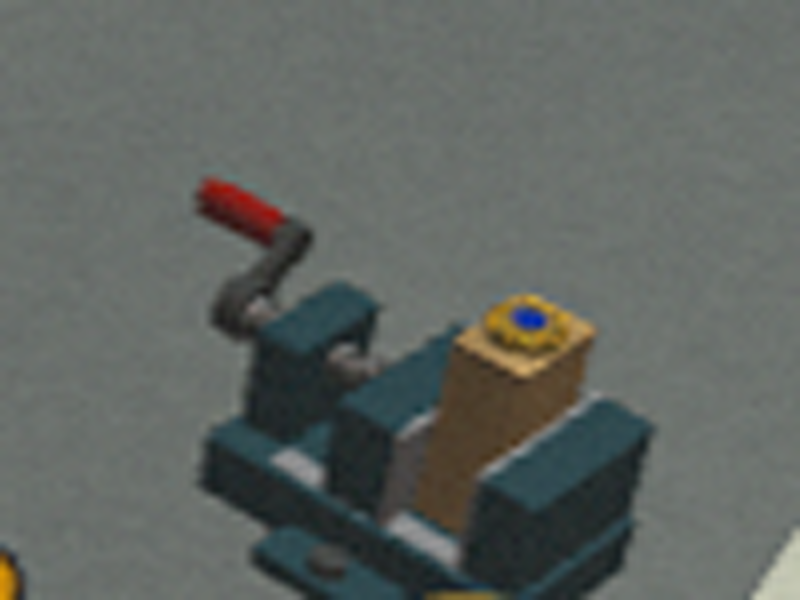

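View pics/t9.png

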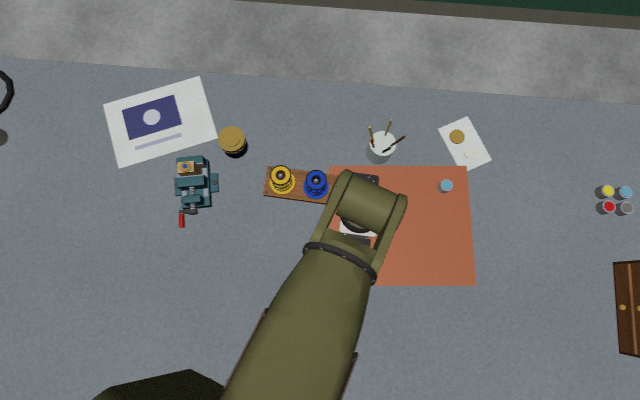

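View pics/t9a.png

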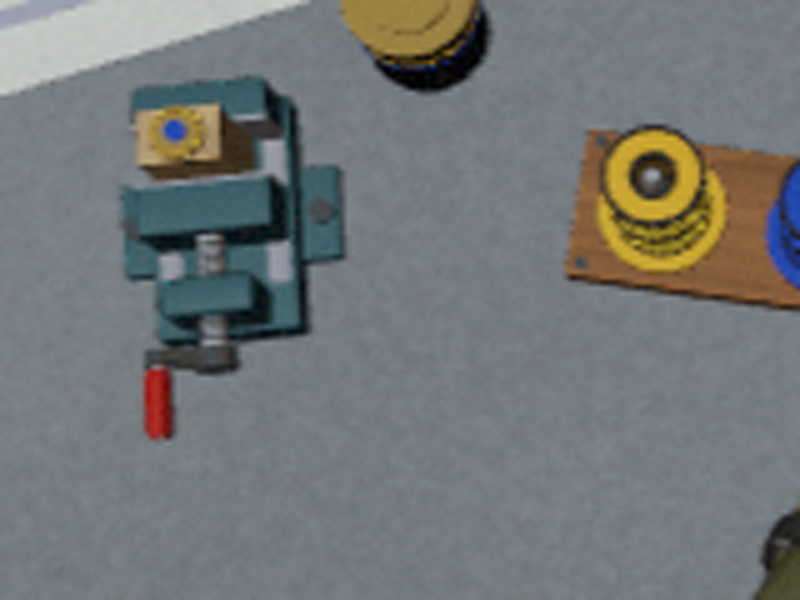

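```bash
python3 - <<'E'
from h import *
c=cams.camera('top'); V=np.load('vise2.npy'); ca,sa=np.cos(V[2]),np.sin(V[2])
def loc(p): d=p[:2]-V[:2]; return (ca*d[0]+sa*d[1]).round(1),(-sa*d[0]+ca*d[1]).round(1)
P=lambda u,v,z:loc(bp(c,150+u/5,140+v/5,z))
print('med',P(175,131,107)); print('fixed jaw top outer corners',P(132,92,68),P(266,77,68)); print('slide jaw rear/front',P(138,237,68),P(272,226,68),P(275,180,68))
print('block top near corners',P(140,166,102),P(222,160,102))
plan([535,262,245],np.pi/2+.172,n=12)
E
```

```text
med (np.float64(27.3), np.float64(0.8))
fixed jaw top outer corners (np.float64(64.0), np.float64(34.7)) (np.float64(65.8), np.float64(-38.4))
slide jaw rear/front (np.float64(-17.8), np.float64(33.5)) (np.float64(-18.3), np.float64(-38.4)) (np.float64(7.1), np.float64(-41.0))
block top near corners (np.float64(11.5), np.float64(21.1)) (np.float64(10.8), np.float64(-21.8))
phi0 -0.060 pos [ 480.7 -143.   222.8] rows 12
[-0.15, 0.0, -0.0] [-0.0019, 0.0025, -0.034]
[-0.15, 0.0, -0.0] [-0.0019, 0.0075, -0.0332]
[-0.15, 0.0, -0.0] [-0.0019, 0.0124, -0.0317]
[-0.15, 0.0, -0.0] [-0.0019, 0.017, -0.0295]
[-0.15, 0.0, -0.0] [-0.0019, 0.0213, -0.0266]
[-0.15, 0.0, -0.0] [-0.0018, 0.025, -0.0231]
[-0.15, 0.0, -0.0] [-0.0018, 0.0282, -0.0191]
[-0.15, 0.0, -0.0] [-0.0018, 0.0307, -0.0147]
[-0.15, 0.0, -0.0] [-0.0018, 0.0326, -0.0099]
[-0.15, 0.0, -0.0] [-0.0019, 0.0337, -0.0049]
[-0.15, 0.0, -0.0] [-0.0019, 0.0341, 0.0002]
[-0.15, 0.0, -0.0] [-0.0019, 0.0336, 0.0053]
```

```bash
python3 - <<'E'
from h import *
c=cams.camera('scene')
for th in (11.0,11.4,11.55,11.7,11.9,12.18,12.4):
    k=vw(-95,-32*np.sin(th),54+32*np.cos(th)); h=vw(-88,0,54)
    print(th,pj(c,k).round(1),(pj(c,k)-pj(c,h)).round(1))
crop('k4s',380,130,100,'z')
E
```

```text
11.0 [414.1 162.3] [ 4.9 -5. ]
11.4 [414.2 159.2] [ 5.  -8.1]
11.55 [414.  158.2] [ 4.8 -9. ]
11.7 [413.6 157.5] [ 4.4 -9.7]
11.9 [412.9 156.8] [  3.6 -10.4]
12.18 [411.4 156.5] [  2.2 -10.7]
12.4 [410.1 156.8] [  0.9 -10.4]
```

View pics/k4sz.png

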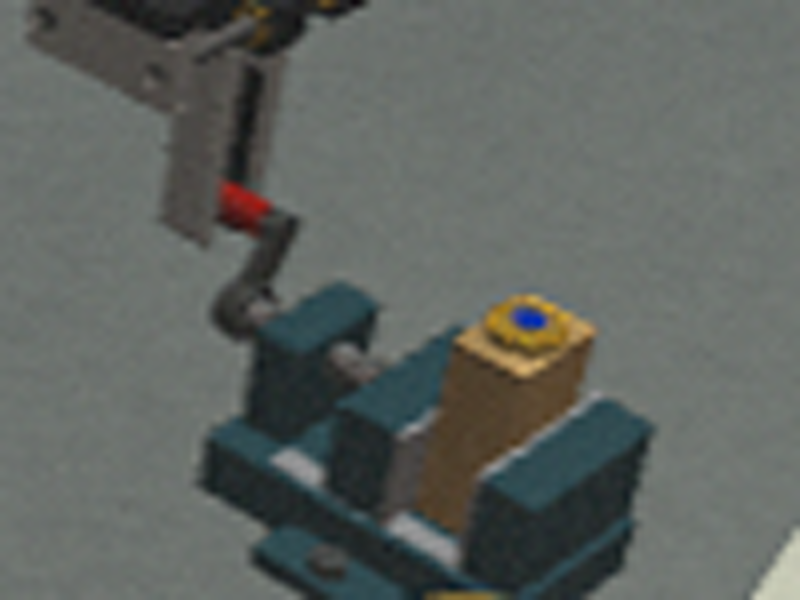

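```bash
python3 - <<'E'
from h import *
s=readout.read_state(); print(s['clock'],s['eef_pos'],s['wrist_force'])
print(ticket.sign_off())
E
```

```text
62.6 [ 480.78148252 -142.9502035   222.4595617 ] [-0.5723777  -0.29943817 -0.54292052]
the job is handed in; nothing more can be done
None
```

The job is handed in at 62.6 s. The block is clamped in the vise and all five spools are on their spindles, but I could not confirm how tightly the jaws still grip.

**Vise:** The block stands upright on the bed against the fixed jaw, within about 1–3 mm of mid-width. I cranked the jaw to about 47 N at the grip, well above the roughly 8–10 N needed to turn it freely. When I let go, the crank sprang back about half a turn-radian or more, to near where the jaw first met the block. I tightened to about 38 N a second time and eased off slowly, and it came back to the same place. So the grip left on the block is only what the screw's friction holds. The crank and jaw looked unchanged in the images for the rest of the job, and the jaw face measured in contact with the block to about 1 mm. I did not push on the block to test it.

**Spools:** Two gold, two blue and one red were out. Each went onto its own colour's spindle, second spools on top. Each was lowered until it met 9–16 N, at the height expected for fully down. The red spool was knocked aside partway through, so I located it again before picking it up. The last images show the stacks square and seated.

**Other things:** The tins and brush jar were not touched, and the gripper was clear of everything at the end.

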